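# Pry the stuck top shoe of a die set up its guide pillars

### The job

The top shoe of the small two-pillar die set has stuck down on its guide pillars and has to be started upwards, so that hands can get under it. Stand the loose fulcrum block close against the front edge of the bottom shoe, lay the pry bar over it with its chisel tip under the front edge of the top shoe, and without forcing it lever the shoe up until it stays about 10 mm higher than it was. Then lay the bar flat on the bench, clear of die set and block, with the block left standing; do not touch the top shoe with the gripper, and leave the gear and the bronze bushing alone.

Things in the scene. Friction and masses are not known exactly. Their poses are not given: they have to be found in the camera images.
- die_set: Two-pillar die set, fixed on the bench. Origin: centre of the bottom shoe's underside; z up, front at -x, guide pillars (20 mm thick, 142 mm high) at the back, x = +44, y = +-60. Bottom shoe 140 (x) by 170 (y) by 20 mm high. The gap between the shoes is 18 mm high when closed (z = 20 to 38), open along the whole front and free for 20 mm behind the top shoe's front edge, up to the die block.
- top_shoe: Aluminium top shoe, 120 by 170 by 22 mm, with bronze bushes and a 45 mm shank on top; 1.8 kg with its punches. Origin: on its underside, above the die set's origin, same axes. It slides only straight up on the pillars, so stiffly that raising it takes about 50 N, and stays at any height it is left. Not to be touched with the gripper.
- shoe_edge (a point): Middle of the lower front edge of the top shoe (x = -50 mm in the die set's frame, 20 mm behind the bottom shoe's front): here the bar lifts; 50 mm to either side is as good.
- shoe_lift (a joint): How far the top shoe has been raised: 0 when closed, in m, up to 0.05. Wanted at the end: about 0.010 (0.007 to 0.014).
- fulcrum: Loose steel fulcrum block, 0.65 kg: 40 (x) by 50 (y) by 38 mm high, with a half-round steel rocker of 12 mm radius along its y axis on top, 50 mm high in all. Origin: centre of its underside; z up. To leave room at the die set, grip it across its 50 mm length (y) from above, below the rocker.
- pry_bar: Straight steel pry bar, 0.42 kg, 300 mm long, 16 wide, 12 thick, black ribbed grip at the rear; the last 70 mm taper on both faces to a 4 mm chisel tip. Lies flat. Origin: centre of its underside; x along it to the tip (x = +150 mm), y across, z up. Over a block set against the bottom shoe, tip 12 mm in the gap, it slopes 32 degrees for free entry, 28 where it begins to lift, 12 at 10 mm lift.
- bar_tip (a point): Middle of the chisel tip's edge, half way up the thickness. Levering takes about 15 N on the bar, 140 mm behind the rocker. Held stiffly, the bar fights rocker and shoe: let it turn a little between the fingers, or follow the force. Over 120 N under the shoe's edge would bruise it.
- bushing: Bystander: bronze bushing, 36 mm wide, 30 mm high. Origin: centre of its underside.
- base_edge (a point): Middle of the upper front edge of the bottom shoe, 20 mm above the bench (x = -70 mm in the die set's frame). The fulcrum block goes in front of it: rocker parallel to the edge, block against the front face or up to 25 mm away from it, its centre within 50 mm of the middle.
- gear: Bystander: small steel gear lying flat, 52 mm wide, 16 mm high. Origin: centre of its underside.
There are look-alikes about, which are no part of the job. Leave any green look-alike of the fulcrum alone.

How it is judged:
On the way, in this order (a step that is already met when the one before it is completed fails the run):
1. the fulcrum block stands released in front of the bottom shoe, rocker parallel to its edge (x of fulcrum in the frame of die_set between -0.117 and -0.085 m and y of fulcrum in the frame of die_set between -0.055 and 0.055 m and angle between the x axis of fulcrum and the x axis of die_set, either way round below 0.25 rad and angle between fulcrum's own z axis and vertical below 0.06 rad and height (world z) of fulcrum below 0.004 m and contact force between fulcrum and the fingers below 0.5 N), for 0.2 s.
2. the bar bears on the block and lifts the top shoe (contact force between pry_bar and fulcrum above 10 N and contact force between pry_bar and top_shoe above 10 N and value of joint shoe_lift above 0.003 m), for 0.1 s.
At the end, for the whole second after the job is handed in: The top shoe stays 7 to 14 mm above its closed height; the pry bar lies flat on the bench at rest, touching neither die set nor block; the fulcrum block stands upright on the bench (value of joint shoe_lift between 0.007 and 0.014 m and height (world z) of pry_bar below 0.016 m and height (world z) of bar_tip below 0.012 m and angle between pry_bar's own x axis and vertical between 1.53 and 1.61 rad and linear speed of each of pry_bar, fulcrum below 0.02 m/s and contact force between pry_bar and die_set below 0.2 N and contact force between pry_bar and fulcrum below 0.2 N and angle between fulcrum's own z axis and vertical below 0.06 rad and height (world z) of fulcrum below 0.004 m).
It fails at once if the gripper or arm touches the top shoe (contact force between top_shoe and the fingers above 3 N or contact force between top_shoe and the arm above 3 N).
It fails at once if the bushing is moved more than 20 mm (distance of bushing from where it was at the start of the episode above 0.02 m).
It fails at once if the gear is moved more than 20 mm (distance of gear from where it was at the start of the episode above 0.02 m).
It fails at once if the bar is forced against the top shoe with over 120 N (contact force between pry_bar and top_shoe above 120 N).
It also fails if it takes over 51 s, if anything falls off the work surface, if the arm or the gripper's body presses on something with over 40 N, if the wrist force passes 120 N, or if a joint passes its speed limit or range.

### The arm

A 6-joint arm with a two-finger parallel gripper is mounted at the origin on a cart in front of the work surface, level with it; the furniture and walls round the work are solid. World frame = base frame: x ahead of the robot, y to its left, z up, the work surface at z = 0. Lengths are in m, angles in rad, forces in N, time in s.
With the tool pointing down it reaches from about 0.35 to 0.85 m from the base axis. Payload 8.1 kg.
Tool frame: the origin (TCP) lies midway between the tips of the shut fingers; the grasp point (between the pads) lies 19 mm behind it; y points along the fingers, z is the direction in which the jaws open and shut, and the axes are right-handed (so a half turn about y gives the same grasp; the last joint's range is limited). The gripper opens to 93 mm and grips with 3 to 60 N. Pads are 15 mm wide; open, the fingers measure 128 mm over their backs; the gripper's body (75 mm by 188 mm) begins 65 mm behind the grasp point.
Start: joints at [1.161, 0.13, 1.488, -0, 1.523, -0.085], TCP at [0.191, 0.569, 0.219] pointing down, gripper open.
Joint ranges: [-2.96, 2.96], [-0.89, 2.26], [0.02, 2.5], [-1.34, 4.48], [0, 2.73], [-2.66, 2.66]. Speed limits (rad/s): [2.39, 2.39, 2.79, 3.14, 3.14, 3.14].

### API

Orientations are given as a unit quaternion [w, x, y, z].
In Python, from cell import * gives the robot as it stands. The module is installed in compiled form; this text tells all that it offers.
- The arm moves only by the tool jog_arm, never from a script. Its argument "motion" is a list of rows, each a list of 7 numbers: the turn, a rotation vector about the tool's x, y, z as a fraction of full scale, then the shift along the tool's x, y, z as a fraction of full scale, then the closure in counts, from 0 (fully open) to 255 (shut). In form: [[rx, ry, rz, dx, dy, dz, gripper], ...]. A call has 1 to 5 rows; each row shifts and turns the pose as measured when the row begins, along the tool's axes as they then stand; what a row does not reach is not made up. Full scale, the value 1, is 0.03 m for a shift and 0.15 rad for a turn. A row lasts 1/10 s, in which the tool goes at most 50 mm and 8.59 degrees, less where a joint would pass 70% of its speed; a pose out of reach is approached as far as the arm can. A call with a number of a shift or a turn outside -1 to 1 is refused whole. A call with a gripper value outside its range is refused whole. The fingers move at their own pace and stop on an object; "newtons" is the grip in N (left out, the last holds). Time passes only in rows, so rows that do not move let the fingers close. It gives the time, the measured TCP pose, the force and the opening at its end, in the units of the state.
- get_obs(): the state, without advancing time (a new reading comes with each control period).
- camera(name): name is "scene" or "top" or "wrist"; returns the picture (400x640x3 uint8, blue, green, red); there is no depth.
- get_calibration(name): a dict with "intrinsics" (3x3 intrinsics, pixels), "world_to_cam" (4x4, takes a point from world to camera coordinates); the wrist camera has in their place "tool_from_camera" (4x4, takes a point from camera to tool coordinates, whose origin is the TCP and whose axes are the tool frame's). Camera axes: x right, y down, z forward; pixel columns grow to the right and rows downward; lengths in m; the calibration is good to about 2 mm. A picture is of the moment at which its call begins: read the wrist's pose just before it. get_calibration takes no time and is no camera call.
- finish_job(): hands the job in, once; it reports no verdict.
The state is a dict: "t": time; "joint_positions": joint angles; "qvel": joint speeds; "effort": joint torques, N m; "eef_pos": TCP position; "tcp_rot": TCP orientation; "contact_force": force on the tool from outside, world axes, zero at the start; "moment": the same for the moment, N m; "finger_gap": finger opening in m.
Only numpy, scipy, OpenCV 4.12 (cv2) and the standard library are available. Lean on these libraries where they do the work, as an engineer would, in place of code of your own. Each camera call takes 0.05 s, during which the arm holds its last target.

## Working session

There is one attempt and no reset: what is moved stays moved. The work goes in short steps, Python scripts to look and compute and a tool call to move; the robot and the scene stay as the last step left them, time stands still between calls to the robot, and variables do not carry over. Pictures are saved under pics/ and viewed, and the job is handed in when it is done.

Besides the shell and the picture viewer there is one more tool, called after "Call:" by a JSON object that holds its "method" and its "body". jog_arm: Moves the arm, as the interface text tells. Its arguments: {"type":"object","properties":{"motion":{"type":"array"},"newtons":{"type":"number"}},"required":["motion"]}

```bash
mkdir -p pics; python3 - <<'E'
from cell import *
import cv2
import numpy as np
np.set_printoptions(precision=4,suppress=True)
print(get_obs())
for n in ["scene","top","wrist"]:
    cv2.imwrite(f"pics/{n}0.png",camera(n)); print(n,get_calibration(n))
E
```

```text
{'t': 0.0, 'joint_positions': array([ 1.1606,  0.1311,  1.4893, -0.    ,  1.523 , -0.0854]), 'qvel': array([-0.0007, -0.0007,  0.0004, -0.0011,  0.0005, -0.    ]), 'effort': array([ -0.0018, -55.9853, -49.1743,   0.0765,   0.0361,  -0.0002]), 'eef_pos': array([0.1912, 0.5681, 0.2176]), 'tcp_rot': array([-0.6972,  0.6984, -0.1145,  0.1142]), 'contact_force': array([ 0.912 , -0.1135,  0.2284]), 'moment': array([-0.0027,  0.0079, -0.0185]), 'finger_gap': 0.09347255975175185}
scene {'intrinsics': array([[501.6707,   0.    , 324.4275],
       [  0.    , 501.6707, 210.7537],
       [  0.    ,   0.    ,   1.    ]]), 'world_to_cam': array([[ 0.7068, -0.7072, -0.0159, -0.5737],
       [-0.3997, -0.3806, -0.8339,  0.161 ],
       [ 0.5837,  0.5958, -0.5517,  0.935 ],
       [ 0.    ,  0.    ,  0.    ,  1.    ]])}
top {'intrinsics': array([[478.5191,   0.    , 324.9846],
       [  0.    , 478.5191, 202.246 ],
       [  0.    ,   0.    ,   1.    ]]), 'world_to_cam': array([[-0.0222, -0.9997, -0.007 , -0.2641],
       [-0.9945,  0.0228, -0.1026,  0.5325],
       [ 0.1027,  0.0047, -0.9947,  1.0089],
       [ 0.    ,  0.    ,  0.    ,  1.    ]])}
wrist {'intrinsics': array([[308.8037,   0.    , 314.2698],
       [  0.    , 308.8037, 197.5357],
       [  0.    ,   0.    ,   1.    ]]), 'tool_from_camera': array([[-0.0003,  0.9685,  0.2491, -0.0687],
       [ 0.0005, -0.2491,  0.9685, -0.1653],
       [ 1.    ,  0.0004, -0.0004, -0.0007],
       [ 0.    ,  0.    ,  0.    ,  1.    ]])}
```

View pics/scene0.png

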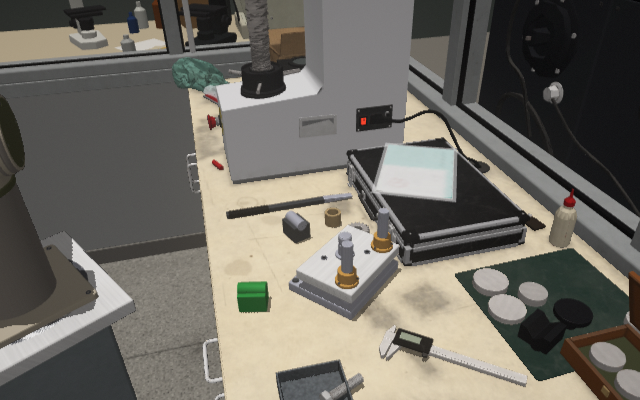

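View pics/top0.png

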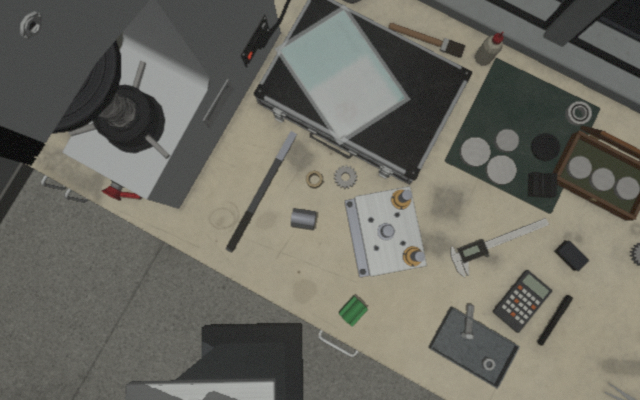

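View pics/wrist0.png

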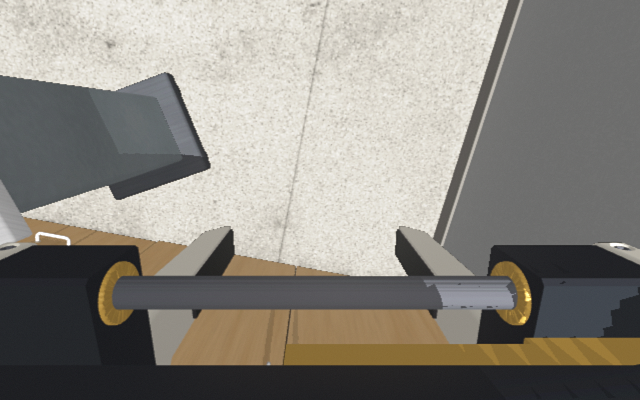

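The candidates for the block are the grey one at top (304,219) and the green one at (353,310). I'll confirm in enlarged crops.

```bash
python3 - <<'E'
import cv2
im=cv2.imread("pics/top0.png")
c=im[120:290,215:435]; cv2.imwrite("pics/topc.png",cv2.resize(c,None,fx=3.5,fy=3.5,interpolation=cv2.INTER_CUBIC))
im=cv2.imread("pics/scene0.png")
c=im[180:320,215:415]; cv2.imwrite("pics/scenec.png",cv2.resize(c,None,fx=4,fy=4,interpolation=cv2.INTER_CUBIC))
E
```

```text
(no output)
```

View pics/topc.png

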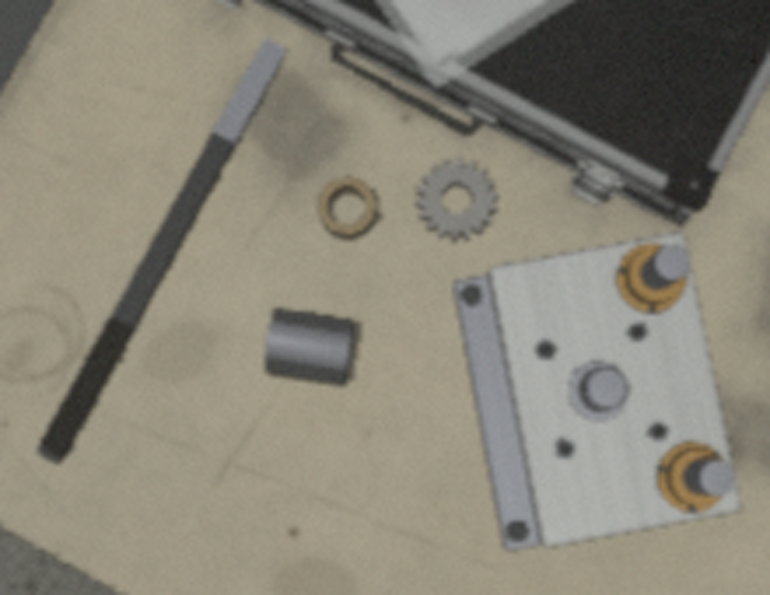

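View pics/scenec.png

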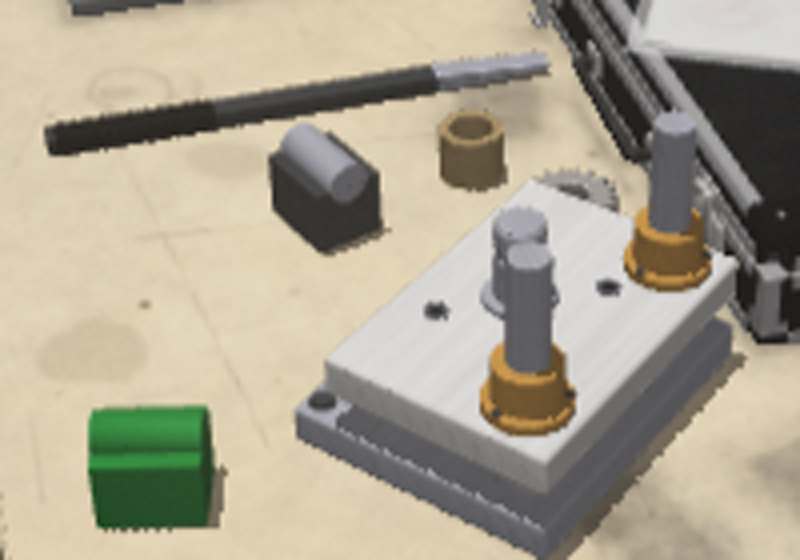

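Scene: the grey block (scene 296,226; top 304,219) is the fulcrum, and the green block (scene 253,296) is the look-alike. The bar runs from top (230,250) to (293,133). The die front faces image-left. The rocker needs a turn of about 90°.

```bash
cat > h.py <<'E'
from cell import *
import numpy as np, cv2
from scipy.optimize import least_squares
from scipy.spatial.transform import Rotation as R
np.set_printoptions(precision=4,suppress=True)
def proj(n,P):
    c=get_calibration(n); P=np.atleast_2d(P); q=P@c["world_to_cam"][:3,:3].T+c["world_to_cam"][:3,3]
    q=q@c["intrinsics"].T; return q[:,:2]/q[:,2:]
def ray(n,uv,z):
    c=get_calibration(n);W=c["world_to_cam"];d=W[:3,:3].T@np.linalg.inv(c["intrinsics"])@[uv[0],uv[1],1];o=-W[:3,:3].T@W[:3,3]
    return o+d*(z-o[2])/d[2]
def w(p,L):
    c,s=np.cos(p[2]),np.sin(p[2]);L=np.atleast_2d(L)
    return np.c_[p[0]+c*L[:,0]-s*L[:,1],p[1]+s*L[:,0]+c*L[:,1],L[:,2]]
def fit(p0,obs):  # obs: (cam, local, uv)
    f=lambda p:np.concatenate([(proj(n,w(p,[l]))-np.array(uv)).ravel() for n,l,uv in obs])
    r=least_squares(f,p0); print(r.x, "res",r.fun.round(1)); return r.x
T=lambda u,v:(215+u/3.5,120+v/3.5)
S=lambda u,v:(215+u/4,180+v/4)
def sh(q): # R of tool
    return R.from_quat([q[1],q[2],q[3],q[0]]).as_matrix()
def st():
    o=get_obs(); M=sh(o["tcp_rot"]); return o,M
E
python3 - <<'E'
from h import *
m=1e-3
die=[("top",(-.07,.085,.02),T(456,283)),("top",(-.07,-.085,.02),T(507,549)),("top",(-.05,.085,.06),T(490,268)),("top",(.07,.085,.06),T(685,235)),("top",(.07,-.085,.06),T(740,510)),("top",(-.05,-.085,.06),T(541,545))]
p=ray("top",T(600,390),.06)
d=fit([p[0],p[1],-1.5],die)
die2=[("scene",(-.05,.085,.06),S(535,180)),("scene",(-.05,-.085,.06),S(328,365)),("scene",(.07,-.085,.06),S(548,470)),("scene",(.07,.085,.06),S(735,262)),("scene",(-.07,-.085,.02),S(298,412))]
fit([p[0],p[1],-1.5],die2); d=fit([p[0],p[1],-1.5],die+die2)
bar=[("top",(.15,.008,.008),T(263,42)),("top",(.15,-.008,.008),T(284,50)),("top",(-.15,.008,.012),T(40,450)),("top",(-.15,-.008,.012),T(62,460))]
b0=ray("top",T(165,250),.01)
b=fit([b0[0],b0[1],-.5],bar)
f=[("top",(-.02,-.025,.038),T(358,320)),("top",(.02,-.025,.038),T(350,384)),("top",(.02,.025,.038),T(268,374)),("top",(-.02,.025,.038),T(276,310))]
f0=ray("top",T(312,345),.038)
F=fit([f0[0],f0[1],3.1],f)
fs=[("scene",(.02,-.025,.0),S(328,252)),("scene",(-.02,-.025,0),S(381,232)),("scene",(.02,.025,.038),S(270,157)),("scene",(.02,-.025,.038),S(325,212)),("scene",(-.02,-.025,.038),S(380,178))]
fit(F,fs);
for n,uv in [("bush",T(348,208)),("gear",T(457,200))]: print(n,ray("top",uv,.02))
print("green",ray("top",(353,310),.03))
print("fulc goal",w(d,[(-.0925,0,0)]), [w(d,[(-.07,.085,0)]),w(d,[(-.07,-.085,0)])])
E
```

```text
[ 0.4582 -0.4015 -1.4151] res [-0.5 -1.  -0.7  0.7 -0.2 -0.5  0.3 -1.1  0.7  0.7  0.4  1.1]
[ 0.4591 -0.4088 -1.4005] res [-0.9  0.1 -1.1 -0.6  0.8 -0.4  2.4 -0.  -1.2  0.4]
[ 0.4594 -0.4047 -1.4051] res [ 0.6 -1.2  1.2  0.3  0.9 -0.8  1.4 -2.   2.6 -0.3  2.3  0.6 -2.  -0.8
 -2.7 -1.8 -1.2 -1.7  0.9 -0.9 -2.6 -0.9]
[ 0.5569 -0.1373 -0.5042] res [ 0.5 -1.8  0.8 -0.9 -0.7  1.  -0.6  1.5]
[ 0.4902 -0.2315  6.1524] res [ -2.2  18.2   2.1 -18.7   2.3 -18.4  -2.2  18.5]
[ 0.4709 -0.2546  7.8235] res [  1.4  -8.1   0.5   4.9  -3.3  10.8   1.3 -12.6   0.2   3.7]
bush [ 0.5777 -0.2541  0.02  ]
gear [ 0.5812 -0.3223  0.02  ]
green [ 0.2965 -0.33    0.03  ]
fulc goal [[ 0.4442 -0.3135  0.    ]] [array([[ 0.5317, -0.3217,  0.    ]]), array([[ 0.3641, -0.3497,  0.    ]])]
```

```bash
python3 - <<'E'
from h import *
f=[("top",(.02,-.025,.038),T(358,320)),("top",(-.02,-.025,.038),T(350,384)),("top",(-.02,.025,.038),T(268,374)),("top",(.02,.025,.038),T(276,310))]
f0=ray("top",T(312,345),.038)
F=fit([f0[0],f0[1],-.1],f)
fs=[("scene",(-.02,-.025,.0),S(328,252)),("scene",(.02,-.025,0),S(381,232)),("scene",(-.02,.025,.038),S(270,157)),("scene",(-.02,-.025,.038),S(325,212)),("scene",(.02,-.025,.038),S(380,178))]
fit(F,fs); fit(F,f+fs)
o,M=st(); print(o["eef_pos"]); print(M)
E
```

```text
[ 0.49   -0.2315 -0.1433] res [-0.1 -0.2 -0.1  0.1  0.   0.2  0.1 -0.1]
[ 0.4913 -0.2371 -0.1237] res [-0.7  2.3  1.3  0.1 -0.7  0.7 -0.8 -2.4  1.  -0.9]
[ 0.4913 -0.234  -0.1161] res [ 0.8 -1.1  1.3 -0.8  1.4 -0.1  1.  -0.4 -1.6  1.7  0.3 -0.5 -1.7  0.2
 -1.8 -3.  -0.  -1.6]
[0.1913 0.5682 0.2178]
[[ 0.9477 -0.0006  0.3192]
 [-0.3192 -0.0013  0.9477]
 [-0.0001 -1.     -0.0014]]
```

```bash
python3 - <<'E'
from h import *
for uv in [(35,165),(180,207),(140,195),(205,150),(255,90),(230,250),(340,400)]:
    print(uv,ray("top",uv,0)[:2],ray("top",uv,.15)[:2])
A=np.array([.19,.568,.22]);B=np.array([.49,-.233,.2])
for z in (.05,.2,.35): print(z,proj("top",[[*(A+(B-A)*k)[:2],z] for k in np.linspace(0,1,6)]).round())
print(proj("scene",[(A+(B-A)*k) for k in np.linspace(0,1,6)]).round())
E
```

```text
(35, 165) [0.6281 0.3735] [0.5986 0.2806]
(180, 207) [0.5259 0.0463] [ 0.5108 -0.0002]
(140, 195) [0.5548 0.1359] [0.5356 0.0767]
(205, 150) [ 0.6533 -0.0089] [ 0.6202 -0.0475]
(255, 90) [ 0.7896 -0.1224] [ 0.7371 -0.1449]
(230, 250) [ 0.4283 -0.0647] [ 0.4271 -0.0954]
(340, 400) [ 0.1054 -0.2985] [ 0.1501 -0.296 ]
0.05 [[-83. 374.]
 [ -4. 342.]
 [ 75. 311.]
 [152. 280.]
 [229. 249.]
 [305. 219.]]
0.2 [[-157.  395.]
 [ -63.  358.]
 [  30.  321.]
 [ 121.  285.]
 [ 212.  249.]
 [ 301.  213.]]
0.35 [[-263.  427.]
 [-148.  381.]
 [ -34.  336.]
 [  77.  292.]
 [ 187.  248.]
 [ 295.  205.]]
[[-11.  86.]
 [ 38.  97.]
 [ 91. 108.]
 [150. 122.]
 [217. 136.]
 [290. 152.]]
```

Call:
{"method": "jog_arm", "body": {"motion": [[0,0,0,0.75,0,-0.92,0],[0,0,0,0.75,0,-0.92,0],[0,0,0,0.75,0,-0.92,0],[0,0,0,0.75,0,-0.92,0],[0,0,0,0.75,0,-0.92,0]]}}

```text
t: 0.65
eef_pos: [0.253, 0.3981, 0.2145]
tcp_rot: [-0.696, 0.7, -0.113, 0.111]
contact_force: [0.6, 1.0, 0.6]
finger_gap: 0.0929
```

Call:
{"method": "jog_arm", "body": {"motion": [[0,0,0,0.75,0,-0.92,0],[0,0,0,0.75,0,-0.92,0],[0,0,0,0.75,0,-0.92,0],[0,0,0,0.75,0,-0.92,0],[0,0,0,0.75,0,-0.92,0]]}}

```text
t: 1.15
eef_pos: [0.3171, 0.2246, 0.2138]
tcp_rot: [-0.696, 0.701, -0.113, 0.111]
contact_force: [0.9, 0.2, 0.1]
finger_gap: 0.0932
```

Call:
{"method": "jog_arm", "body": {"motion": [[0,0,0,0.75,0,-0.92,0],[0,0,0,0.75,0,-0.92,0],[0,0,0,0.75,0,-0.92,0],[0,0,0,0.75,0,-0.92,0],[0,0,0,0.75,0,-0.92,0]]}}

```text
t: 1.65
eef_pos: [0.3816, 0.0512, 0.2142]
tcp_rot: [-0.696, 0.7, -0.112, 0.111]
contact_force: [-0.3, -0.4, 0.5]
finger_gap: 0.0931
```

Call:
{"method": "jog_arm", "body": {"motion": [[0,0,0,0.75,0,-0.92,0],[0,0,0,0.75,0,-0.92,0],[0,0,0,0.75,0,-0.92,0],[0,0,0,0.75,0,-0.92,0],[0,0,0,0.75,0,-0.92,0]]}}

```text
t: 2.15
eef_pos: [0.4463, -0.1229, 0.2144]
tcp_rot: [-0.696, 0.7, -0.112, 0.111]
contact_force: [-0.3, 0.1, -0.7]
finger_gap: 0.0931
```

```bash
cat >> h.py <<'E'
def to(target, yaw=None):
    "shift to target in tool axes in row units (total), and yaw about tool y"
    o,M=st(); d=M.T@(np.array(target)-o["eef_pos"]); h=np.arctan2(M[1,2],M[0,2])
    s=f"t {o['t']:.2f} pos {o['eef_pos']} head {h:.4f} F {o['contact_force']} gap {o['finger_gap']:.4f}\n total dxyz/0.03: {(d/.03)}"
    if yaw is not None: s+=f"  ry total/0.15: {-(yaw-h)/.15:.3f}"
    print(s)
E
python3 -c "
from h import *
to((.4905,-.233,.2),1.442); o,M=st();print(M,o['joint_positions'])"
```

```text
t 2.15 pos [ 0.4463 -0.1229  0.2144] head 1.2532 F [-0.3019  0.0859 -0.7139] gap 0.0931
 total dxyz/0.03: [ 2.5458  0.4977 -3.0251]  ry total/0.15: -1.259
[[ 0.95   -0.0018  0.3123]
 [-0.3123 -0.0052  0.95  ]
 [-0.0001 -1.     -0.0055]] [-0.3749 -0.2469  1.8585 -0.0055  1.5298 -1.6279]
```

Call:
{"method": "jog_arm", "body": {"motion": [[0,0,0,0.85,0,-1,0],[0,0,0,0.85,0,-1,0],[0,0,0,0.85,0,-1,0],[0,-0.63,0,0,0.25,0,0],[0,-0.63,0,0,0.25,0,0]]}}

```text
t: 2.65
eef_pos: [0.4922, -0.2423, 0.1981]
tcp_rot: [-0.704, 0.708, -0.047, 0.045]
contact_force: [0.8, -0.5, -0.1]
finger_gap: 0.093
```

```bash
cat >> h.py <<'E'
def wray(uv,z,o=None):
    o=o or get_obs(); M=sh(o["tcp_rot"]); c=get_calibration("wrist");K=c["intrinsics"];X=c["tool_from_camera"]
    d=M@X[:3,:3]@np.linalg.inv(K)@[uv[0],uv[1],1]; p=M@X[:3,3]+o["eef_pos"]
    return p+d*(z-p[2])/d[2]
E
python3 -c "
from h import *
to((.4905,-.233,.2),1.442); o,M=st();np.save('w1.npy',np.r_[o['eef_pos'],o['tcp_rot']]);cv2.imwrite('pics/w1.png',camera('wrist'))"
```

```text
t 2.65 pos [ 0.4922 -0.2423  0.1981] head 1.4411 F [ 0.7665 -0.5387 -0.1323] gap 0.0930
 total dxyz/0.03: [-0.095  -0.066   0.2984]  ry total/0.15: -0.006
```

View pics/w1.png

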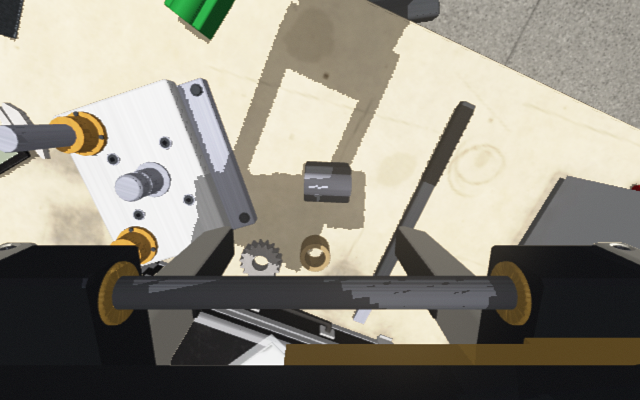

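```bash
python3 -c "
import cv2
im=cv2.imread('pics/w1.png')
cv2.imwrite('pics/w1c.png',cv2.resize(im[70:270,170:370],None,fx=4,fy=4,interpolation=cv2.INTER_CUBIC)[:600])
"
```

```text
(no output)
```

View pics/w1c.png

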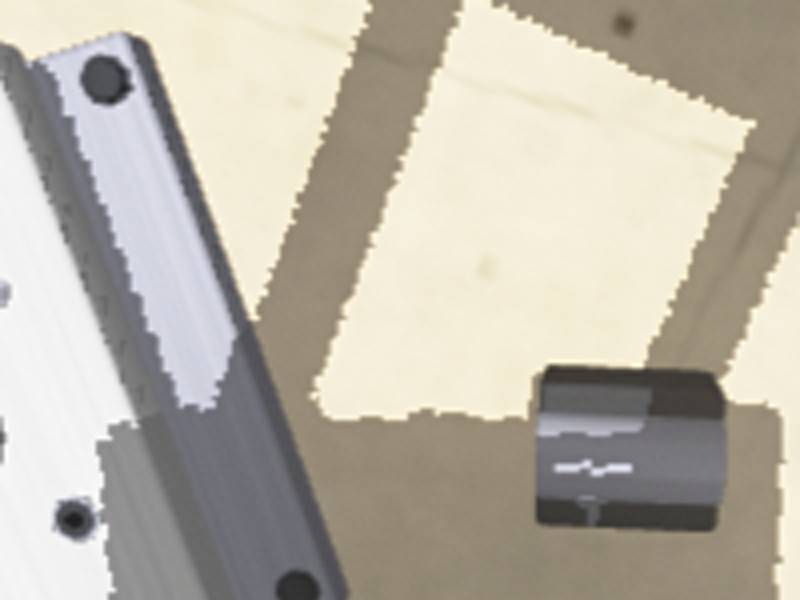

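```bash
python3 -c "
from h import *
a=np.load('w1.npy');o=dict(eef_pos=a[:3],tcp_rot=a[3:])
W=lambda u,v,z:wray((170+u/4,70+v/4),z,o)
for q in [(543,367),(718,371),(717,530),(537,525)]: print(W(*q,.038))
print('c',W(629,447,.038))
for z,p in ((.02,[(125,40),(325,590)]),(0,[(153,45),(347,590)])):
  A=W(*p[0],z);B=W(*p[1],z);print(A,B,'yaw of die y',np.arctan2(*(B-A)[[1,0]]), 'die yaw',np.arctan2(*(B-A)[[1,0]])-np.pi/2)
"
```

```text
[ 0.4665 -0.2497  0.038 ]
[ 0.4735 -0.204   0.038 ]
[ 0.5167 -0.2087  0.038 ]
[ 0.5091 -0.2572  0.038 ]
c [ 0.4908 -0.2298  0.038 ]
[ 0.3696 -0.3477  0.02  ] [ 0.5254 -0.3227  0.02  ] yaw of die y 0.15901831652138035 die yaw -1.4117780102735162
[ 0.3687 -0.3469  0.    ] [ 0.5321 -0.3212  0.    ] yaw of die y 0.15630139075613056 die yaw -1.414494936038766
```

```bash
python3 -c "
from h import *
to((.4908,-.230,.008),1.42)"
```

```text
t 2.70 pos [ 0.4915 -0.242   0.1965] head 1.4472 F [-0.3409  0.4358 -0.9244] gap 0.0928
 total dxyz/0.03: [-0.0487  6.2814  0.4266]  ry total/0.15: 0.181
```

Call:
{"method": "jog_arm", "body": {"motion": [[0,0.18,0,0,0,0.43,0],[0,0,0,0,0.9,0,0],[0,0,0,0,0.9,0,0],[0,0,0,0,0.9,0,0],[0,0,0,0,0.9,0,0]]}}

```text
t: 3.2
eef_pos: [0.4952, -0.2303, 0.0897]
tcp_rot: [-0.702, 0.708, -0.056, 0.058]
contact_force: [0.2, -0.2, -0.1]
finger_gap: 0.0928
```

```bash
python3 -c "
from h import *
to((.4908,-.230,.008),1.42)"
```

```text
t 3.20 pos [ 0.4952 -0.2303  0.0897] head 1.4101 F [ 0.192  -0.179  -0.1036] gap 0.0928
 total dxyz/0.03: [-0.1557  2.7238  0.0065]  ry total/0.15: -0.066
```

Call:
{"method": "jog_arm", "body": {"motion": [[0,-0.06,0,-0.15,0.8,0,0],[0,0,0,0,0.8,0,0],[0,0,0,0,0.8,0,0],[0,0,0,0,0.3,0,0],[0,0,0,0,0,0,0]]}}

```text
t: 3.7
eef_pos: [0.4871, -0.2267, 0.0018]
tcp_rot: [-0.703, 0.706, -0.058, 0.055]
contact_force: [-0.3, 0.3, -0.4]
finger_gap: 0.0929
```

```bash
python3 -c "
from h import *
to((.4908,-.230,.008),1.42)"
```

```text
t 3.70 pos [ 0.4871 -0.2267  0.0018] head 1.4119 F [-0.271   0.2616 -0.3608] gap 0.0929
 total dxyz/0.03: [ 0.1381 -0.2062 -0.0885]  ry total/0.15: -0.054
```

Call:
{"method": "jog_arm", "body": {"motion": [[0,-0.05,0,0.13,-0.2,-0.09,0],[0,0,0,0,0,0,0]]}}

```text
t: 3.9
eef_pos: [0.4918, -0.2306, 0.0102]
tcp_rot: [-0.703, 0.707, -0.054, 0.053]
contact_force: [-0.1, 0.3, 0.5]
finger_gap: 0.0928
```

```bash
python3 -c "
from h import *
to((.4908,-.230,.008),1.42)"
```

```text
t 3.90 pos [ 0.4918 -0.2306  0.0102] head 1.4194 F [-0.1429  0.2582  0.4509] gap 0.0928
 total dxyz/0.03: [-0.0361  0.0728  0.0148]  ry total/0.15: -0.004
```

Close the fingers on the block.

Call:
{"method": "jog_arm", "body": {"motion": [[0,0,0,0,0.05,0,120],[0,0,0,0,0,0,255],[0,0,0,0,0,0,255],[0,0,0,0,0,0,255],[0,0,0,0,0,0,255]], "newtons": 40}}

```text
t: 4.4
eef_pos: [0.4948, -0.2323, 0.0128]
tcp_rot: [-0.702, 0.708, -0.052, 0.055]
contact_force: [0.5, 0.5, -0.3]
finger_gap: 0.0578
```

```bash
python3 -c "
from h import *
to((.4908,-.230,.030),0.158)"
```

```text
t 4.40 pos [ 0.4948 -0.2323  0.0128] head 1.4188 F [ 0.5355  0.5312 -0.2956] gap 0.0578
 total dxyz/0.03: [-0.1407 -0.5745  0.0522]  ry total/0.15: 8.406
```

Call:
{"method": "jog_arm", "body": {"motion": [[0,0,0,-0.12,0.12,0.05,255],[0,0,0,0,0,0,255]]}}

```text
t: 4.6
eef_pos: [0.493, -0.23, 0.0104]
tcp_rot: [-0.702, 0.708, -0.051, 0.056]
contact_force: [-0.9, -2.3, -2.2]
finger_gap: 0.05
```

```bash
python3 -c "
from h import *
to((.4908,-.230,.030),0.158)"
```

```text
t 4.60 pos [ 0.493  -0.23    0.0104] head 1.4185 F [-0.8779 -2.2981 -2.1824] gap 0.0500
 total dxyz/0.03: [-0.0675 -0.6554 -0.0164]  ry total/0.15: 8.403
```

Call:
{"method": "jog_arm", "body": {"motion": [[0,0,0,0,-0.4,0,255],[0,0,0,0,-0.5,0,255],[0,0,0,-0.5,0,-0.33,255],[0,0,0,-0.5,0,-0.33,255],[0,0.4,0,0,0,0,255]], "newtons": 50}}

```text
t: 5.1
eef_pos: [0.4554, -0.2427, 0.0376]
tcp_rot: [-0.702, 0.705, -0.075, 0.074]
contact_force: [0.5, 0.4, -7.0]
finger_gap: 0.0499
```

Call:
{"method": "jog_arm", "body": {"motion": [[0,1,0,0,0,0,255],[0,1,0,0,0,0,255],[0,1,0,0,0,0,255],[0,1,0,0,0,0,255],[0,1,0,0,0,0,255]]}}

```text
t: 5.6
eef_pos: [0.4522, -0.2419, 0.0397]
tcp_rot: [-0.625, 0.628, -0.33, 0.327]
contact_force: [-0.4, 0.3, -6.8]
finger_gap: 0.0496
```

```bash
python3 -c "
from h import *
to((.46,-.245,.040),0.158)"
```

```text
t 5.60 pos [ 0.4522 -0.2419  0.0397] head 0.6046 F [-0.3506  0.2719 -6.7859] gap 0.0496
 total dxyz/0.03: [ 0.2326 -0.0096  0.1543]  ry total/0.15: 2.977
```

Call:
{"method": "jog_arm", "body": {"motion": [[0,1,0,0,0,0,255],[0,1,0,0,0,0,255],[0,0.97,0,0,0,0,255]]}}

```text
t: 5.9
eef_pos: [0.4507, -0.2411, 0.0409]
tcp_rot: [-0.535, 0.539, -0.462, 0.458]
contact_force: [-0.3, -0.2, -7.4]
finger_gap: 0.0502
```

```bash
python3 -c "
from h import *
to((.4437,-.308,.030),0.158); o,M=st();np.save('w2.npy',np.r_[o['eef_pos'],o['tcp_rot']]);cv2.imwrite('pics/w2.png',camera('wrist'))"
```

```text
t 5.90 pos [ 0.4507 -0.2411  0.0409] head 0.1547 F [-0.3194 -0.1945 -7.3637] gap 0.0502
 total dxyz/0.03: [ 2.1687  0.3673 -0.5699]  ry total/0.15: -0.022
```

View pics/w2.png

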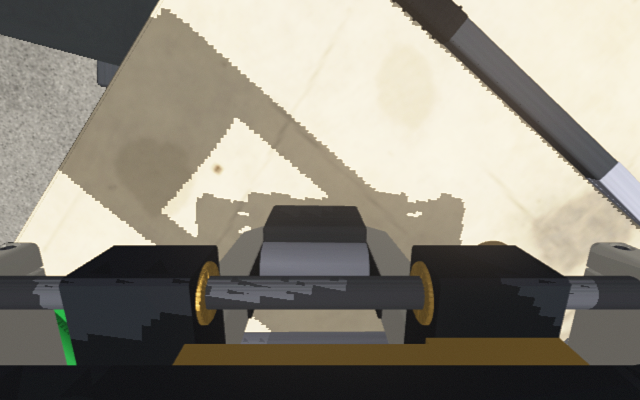

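```bash
python3 -c "
from h import *
a=np.load('w2.npy');o=dict(eef_pos=a[:3],tcp_rot=a[3:])
im=cv2.imread('pics/w2.png');cv2.imwrite('pics/w2c.png',cv2.resize(im[195:285,215:415],None,fx=4,fy=4,interpolation=cv2.INTER_CUBIC))
M=sh(o['tcp_rot'])
for uv,z in [((272,207),.0305),((359,207),.0305),((262,242),.0685),((367,242),.0685)]:
  p=wray(uv,z,o);print(p, M.T@(p-o['eef_pos']))
"
```

```text
[ 0.4228 -0.2283  0.0305] [-0.0169  0.0106 -0.0254]
[ 0.4737 -0.2202  0.0305] [-0.017   0.0102  0.0261]
[ 0.4241 -0.2346  0.0685] [-0.0105 -0.0274 -0.0254]
[ 0.4737 -0.2267  0.0685] [-0.0107 -0.0278  0.0248]
```

View pics/w2c.png

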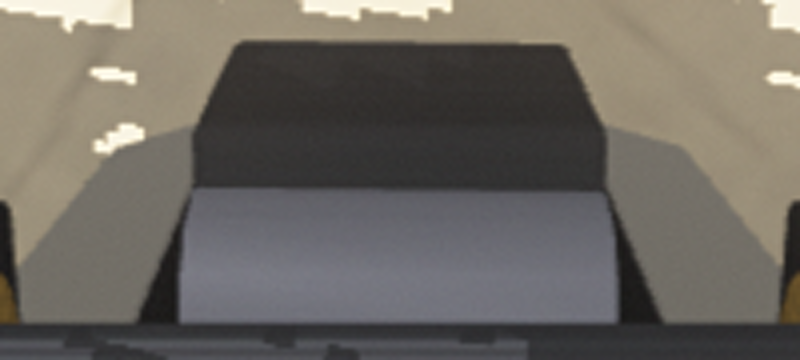

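Call:
{"method": "jog_arm", "body": {"motion": [[0,0,0,0.7,0,-0.19,255],[0,0,0,0.7,0,-0.19,255],[0,0,0,0.6,0.3,-0.19,255],[0,0,0,0,0.2,0,255]]}}

```text
t: 6.35
eef_pos: [0.4419, -0.3041, 0.0282]
tcp_rot: [-0.536, 0.54, -0.461, 0.457]
contact_force: [-0.2, 0.8, -6.9]
finger_gap: 0.0495
```

```bash
python3 -c "
from h import *
to((.4438,-.3088,.0105),0.158); o,M=st();print(M)"
```

```text
t 6.35 pos [ 0.4419 -0.3041  0.0282] head 0.1579 F [-0.2087  0.806  -6.8519] gap 0.0495
 total dxyz/0.03: [0.1651 0.5882 0.0429]  ry total/0.15: -0.000
[[ 0.1573 -0.0081  0.9875]
 [-0.9876 -0.0009  0.1573]
 [-0.0004 -1.     -0.0081]]
```

Call:
{"method": "jog_arm", "body": {"motion": [[0,0,0,0.16,0.2,0.04,255],[0,0,0,0,0.2,0,255],[0,0,0,0,0.12,0,255]]}}

```text
t: 6.65
eef_pos: [0.4432, -0.3078, 0.0114]
tcp_rot: [-0.537, 0.541, -0.461, 0.455]
contact_force: [0.1, 0.1, -7.0]
finger_gap: 0.0501
```

```bash
python3 -c "
from h import *
to((.4438,-.3088,.0105),0.158)"
```

```text
t 6.65 pos [ 0.4432 -0.3078  0.0114] head 0.1619 F [ 0.0606  0.1495 -7.0145] gap 0.0501
 total dxyz/0.03: [0.036  0.0296 0.0163]  ry total/0.15: 0.026
```

Call:
{"method": "jog_arm", "body": {"motion": [[0,0,0,0.03,0.06,0,255],[0,0,0,0,0.03,0,255]]}}

```text
t: 6.85
eef_pos: [0.4432, -0.3078, 0.0105]
tcp_rot: [-0.537, 0.541, -0.461, 0.454]
contact_force: [-4.8, -0.2, 3.1]
finger_gap: 0.0497
```

Landed (Fz positive). Release, opening and then rising.

Call:
{"method": "jog_arm", "body": {"motion": [[0,0,0,0,0,0,90],[0,0,0,0,0,0,20],[0,0,0,0,0,0,0],[0,0,0,0,-0.3,0,0],[0,0,0,0,-0.5,0,0]]}}

```text
t: 7.35
eef_pos: [0.4453, -0.3076, 0.0372]
tcp_rot: [-0.538, 0.542, -0.459, 0.454]
contact_force: [0.5, 0.3, -0.3]
finger_gap: 0.0853
```

```bash
python3 -c "
from h import *
to((.4438,-.3088,.2),0.158)"
```

```text
t 7.35 pos [ 0.4453 -0.3076  0.0372] head 0.1667 F [ 0.481   0.3292 -0.3343] gap 0.0853
 total dxyz/0.03: [ 0.0239 -5.4258 -0.102 ]  ry total/0.15: 0.058
```

Call:
{"method": "jog_arm", "body": {"motion": [[0,0,0,0,-1,0,0],[0,0,0,-0.3,-1,0,0],[0,0,0,-0.8,-1,0,0],[0,0,0,-1,-1,0,0],[0,-1,0,-1,-0.5,0,0]]}}

```text
t: 7.85
eef_pos: [0.4314, -0.2165, 0.1842]
tcp_rot: [-0.57, 0.574, -0.416, 0.416]
contact_force: [0.2, 0.4, -0.4]
finger_gap: 0.0927
```

Call:
{"method": "jog_arm", "body": {"motion": [[0,-1,0,-0.5,0,0.3,0],[0,-1,0,0,0,0.5,0],[0,-1,0,0,0,0.5,0],[0,-1,0,0,0,0.5,0],[0,-1,0,0,0,0.5,0]]}}

```text
t: 8.35
eef_pos: [0.485, -0.1589, 0.1986]
tcp_rot: [-0.682, 0.688, -0.17, 0.181]
contact_force: [0.1, -1.0, 0.5]
finger_gap: 0.0929
```

```bash
python3 -c "
from h import *
to((.543,-.130,.2),1.067); o,M=st();np.save('w3.npy',np.r_[o['eef_pos'],o['tcp_rot']]);cv2.imwrite('pics/w3.png',camera('wrist'));cv2.imwrite('pics/top3.png',camera('top'));cv2.imwrite('pics/scene3.png',camera('scene'))"
```

```text
t 8.35 pos [ 0.485  -0.1589  0.1986] head 1.0690 F [ 0.1299 -1.0285  0.4993] gap 0.0929
 total dxyz/0.03: [ 1.2339 -0.033   1.7743]  ry total/0.15: 0.013
```

View pics/w3.png

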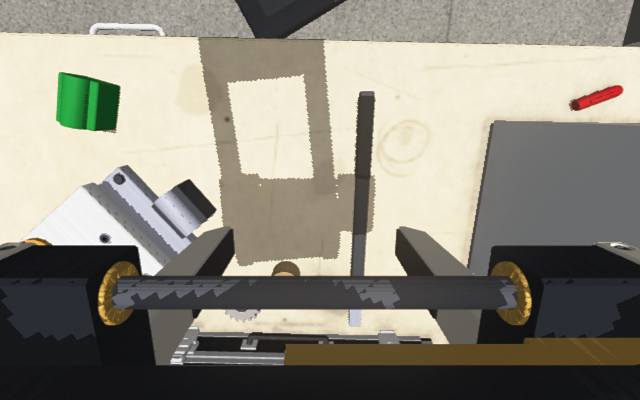

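View pics/top3.png

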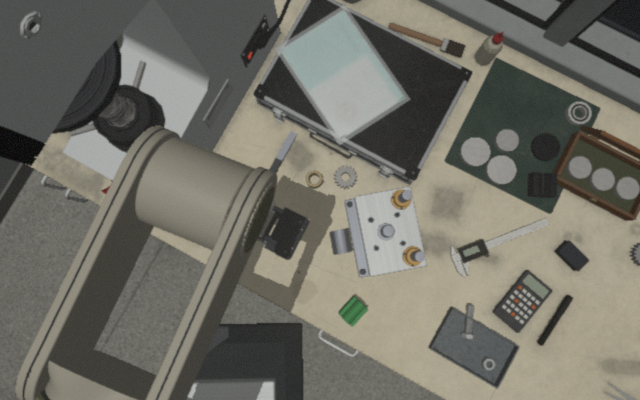

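View pics/scene3.png

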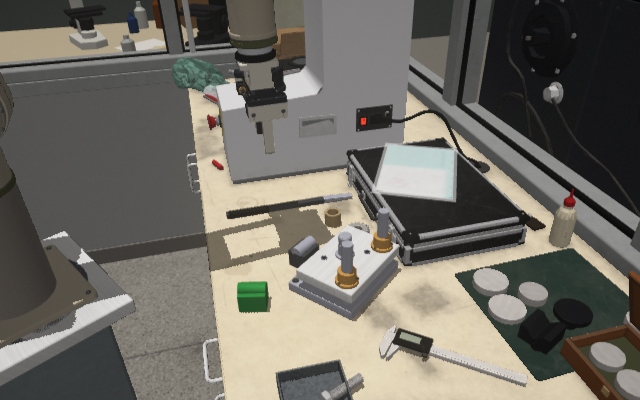

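```bash
python3 -c "
import cv2
im=cv2.imread('pics/w3.png')
cv2.imwrite('pics/w3a.png',cv2.resize(im[150:270,80:240],None,fx=5,fy=5,interpolation=cv2.INTER_CUBIC)[:600])
cv2.imwrite('pics/w3b.png',cv2.resize(im[80:340,310:420],None,fx=2.3,fy=2.3,interpolation=cv2.INTER_CUBIC))
"
```

```text
(no output)
```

View pics/w3a.png

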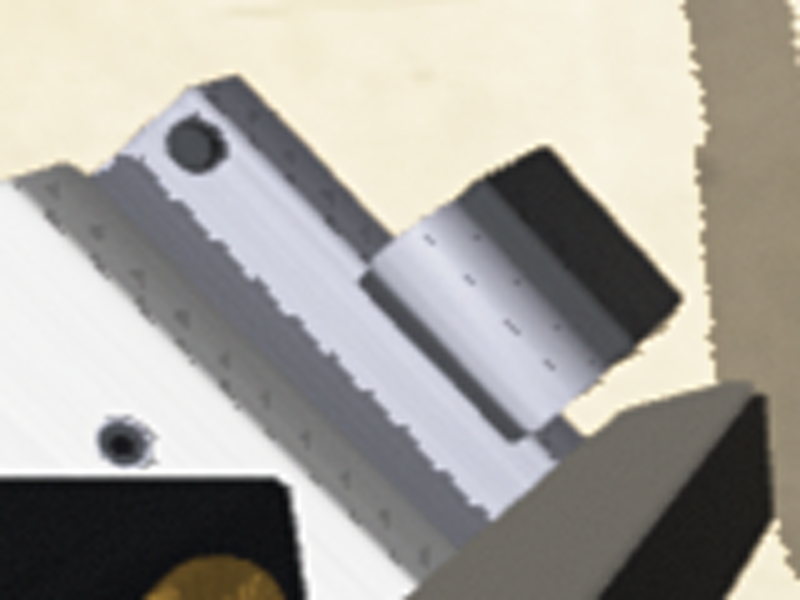

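View pics/w3b.png

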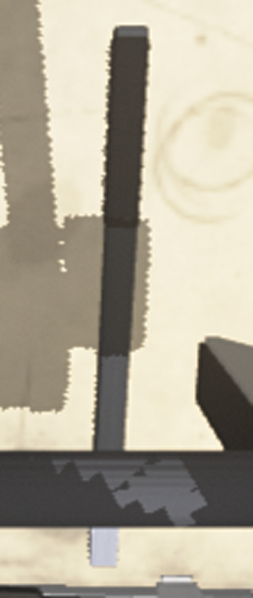

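```bash
python3 -c "
from h import *
a=np.load('w3.npy');o=dict(eef_pos=a[:3],tcp_rot=a[3:])
A=lambda u,v,z:wray((80+u/5,150+v/5),z,o)
B=lambda u,v,z:wray((310+u/2.3,80+v/2.3),z,o)
fm=np.array([.448,-.3355]);ex=np.array([.157,-.988]);ey=np.array([.988,.157])
D=lambda p:np.r_[(p[:2]-fm)@ex-.07,(p[:2]-fm)@ey,p[2]]
for q in [(548,148,0),(680,297,0),(490,182,.038),(635,345,.038),(365,280,.038),(515,440,.038),(195,90,.02),(240,77,0),(550,465,.02),(580,432,0)]: print(q,A(*q),D(A(*q)))
r=(B(113,35,.012)+B(148,37,.012))/2;t=(B(92,566,.008)+B(117,566,.008))/2
print('bar',r,t,np.linalg.norm(t-r),(r+t)/2,np.arctan2(*(t-r)[[1,0]]))
# w1 picture too
a=np.load('w1.npy');o=dict(eef_pos=a[:3],tcp_rot=a[3:])
r=wray((469,103),.012,o);print('rear w1',r);r=wray((362,320),.008,o);print('tip w1',r)
"
```

```text
(548, 148, 0) [ 0.4177 -0.2946  0.    ] [-0.1152 -0.0235  0.    ]
(680, 297, 0) [ 0.4643 -0.2875  0.    ] [-0.1149  0.0236  0.    ]
(490, 182, 0.038) [ 0.4184 -0.2921  0.038 ] [-0.1175 -0.0225  0.038 ]
(635, 345, 0.038) [ 0.4645 -0.2855  0.038 ] [-0.1168  0.0241  0.038 ]
(365, 280, 0.038) [ 0.4233 -0.3293  0.038 ] [-0.0801 -0.0234  0.038 ]
(515, 440, 0.038) [ 0.4704 -0.3222  0.038 ] [-0.0797  0.0242  0.038 ]
(195, 90, 0.02) [ 0.3688 -0.3473  0.02  ] [-0.0708 -0.0801  0.02  ]
(240, 77, 0) [ 0.3683 -0.3489  0.    ] [-0.0692 -0.0808  0.    ]
(550, 465, 0.02) [ 0.4824 -0.3295  0.02  ] [-0.0706  0.0349  0.02  ]
(580, 432, 0) [ 0.4821 -0.3296  0.    ] [-0.0705  0.0346  0.    ]
bar [ 0.4334 -0.0677  0.012 ] [ 0.6909 -0.2104  0.008 ] 0.2944095649921137 [ 0.5622 -0.1391  0.01  ] -0.5059461865033379
rear w1 [ 0.4295 -0.0664  0.012 ]
tip w1 [ 0.6878 -0.206   0.008 ]
```

```bash
cat > geo.py <<'E'
from h import *
xf,zc,r=-.096,.038,.012
def half(s): return .002+.004*min(max(s,0),.07)/.07
# bar side view: centerline point at distance s behind tip; tip at T; u=backward dir (-cos th, sin th); n=up normal (sin th, cos th)
def solve(h,xt):
    from scipy.optimize import fsolve
    # unknown th, zt: upper face touches edge (-.05,.038+h); lower face tangent/corner with rocker
    def bar(th,zt):
        u=np.array([-np.cos(th),np.sin(th)]);n=np.array([np.sin(th),np.cos(th)]);return np.array([xt,zt]),u,n
    def f(v):
        T,u,n=bar(*v)
        E=np.array([-.05,.038+h])-T; s=E@u; e1=E@n-half(s)   # >0 clearance
        # rocker: min clearance over samples
        C=np.array([xf,zc])-T; s2=C@u; ss=np.linspace(s2-.02,s2+.02,801)
        hs=np.array([half(a) for a in ss]); d=np.sqrt((ss-s2)**2+(-hs-C@n)**2); e2=d.min()-r
        return [e1*100,e2*100]
    th,zt=fsolve(f,[.45-h*28,.032]); return th,zt
if __name__=="__main__":
    for xt in (-.038,-.041):
      for h in (0,.003,.006,.009,.0105,.012):
        th,zt=solve(h,xt); 
        for g in (-.03,):
            s=.15-g; print(xt,h,"th",np.degrees(th).round(1),"tip z",round(zt,4),"grip die x,z",xt-np.cos(th)*s, zt+np.sin(th)*s)
E
python3 geo.py; python3 -c "
from h import *
print([ray('scene',uv,0) for uv in [(232,180),(345,165)]])
a=np.load('w3.npy');o=dict(eef_pos=a[:3],tcp_rot=a[3:])
for z in (0,.1,.15): print(z,wray((492,122),z,o),wray((470,265),z,o))"
```

```text
-0.038 0 th 25.9 tip z 0.029 grip die x,z -0.19997081971146782 0.1075460868841293
-0.038 0.003 th 22.0 tip z 0.0331 grip die x,z -0.20491301351036623 0.10051164585141628
-0.038 0.006 th 18.1 tip z 0.0372 grip die x,z -0.20914083177328105 0.09294750829109849
-0.038 0.009 th 14.1 tip z 0.0412 grip die x,z -0.2125755419539433 0.0850099679011367
-0.038 0.0105 th -17.7 tip z 0.0495 grip die x,z -0.2094694051562923 -0.0052281665849681705
-0.038 0.012 th -19.4 tip z 0.0514 grip die x,z -0.20777333596374226 -0.008414991988548316
-0.041 0 th 25.3 tip z 0.0308 grip die x,z -0.2037019296604439 0.10781396770222246
-0.041 0.003 th 21.5 tip z 0.0347 grip die x,z -0.2085141245315663 0.1005262415786019
-0.041 0.006 th 17.6 tip z 0.0384 grip die x,z -0.212617676109409 0.09273017692767115
-0.041 0.009 th -16.4 tip z 0.0471 grip die x,z -0.21366495771018823 -0.0038097543073182805
-0.041 0.0105 th -18.1 tip z 0.0488 grip die x,z -0.21205091428372552 -0.007225719110517753
-0.041 0.012 th -19.8 tip z 0.0506 grip die x,z -0.21031686310274803 -0.010494047607035942
[array([0.5398, 0.0638, 0.    ]), array([ 0.7977, -0.092 ,  0.    ])]
0 [0.528  0.0466 0.    ] [ 0.6851 -0.0407  0.    ]
0.1 [ 0.4989 -0.0006  0.1   ] [ 0.6127 -0.0638  0.1   ]
0.15 [ 0.4844 -0.0242  0.15  ] [ 0.5765 -0.0754  0.15  ]
```

```bash
python3 -c "
from h import *
to((.534,-.1235,.03),1.066)"
```

```text
t 8.50 pos [ 0.4846 -0.1589  0.198 ] head 1.0613 F [-0.0654 -0.1018 -0.58  ] gap 0.0930
 total dxyz/0.03: [0.7775 5.6052 1.8544]  ry total/0.15: -0.031
```

Call:
{"method": "jog_arm", "body": {"motion": [[0,-0.03,0,0.39,0.2,0.93,0],[0,0,0,0.39,0.6,0.93,0],[0,0,0,0,1,0,0],[0,0,0,0,1,0,0],[0,0,0,0,1,0,0]]}}

```text
t: 9.0
eef_pos: [0.5388, -0.1273, 0.0907]
tcp_rot: [-0.678, 0.686, -0.176, 0.196]
contact_force: [-0.3, -0.1, -1.3]
finger_gap: 0.0929
```

```bash
python3 -c "
from h import *
to((.534,-.1235,.025),1.066)"
```

```text
t 9.00 pos [ 0.5388 -0.1273  0.0907] head 1.0382 F [-0.3085 -0.0672 -1.3136] gap 0.0929
 total dxyz/0.03: [-0.269   2.1826  0.033 ]  ry total/0.15: -0.186
```

Call:
{"method": "jog_arm", "body": {"motion": [[0,-0.18,0,-0.27,0.7,0.03,0],[0,0,0,0,0.7,0,0],[0,0,0,0,0.6,0,0]]}}

```text
t: 9.3
eef_pos: [0.5308, -0.1255, 0.0273]
tcp_rot: [-0.679, 0.687, -0.173, 0.191]
contact_force: [0.1, -0.6, 0.1]
finger_gap: 0.093
```

```bash
cat >> h.py <<'E'
def pose(target, head, pitch=0., show=True):
    """target TCP; tool x = dir(head-90deg) pitched nose-down by pitch (top toward tip); gives remaining total row units"""
    o,M=st(); c,s=np.cos(head-np.pi/2),np.sin(head-np.pi/2); cp,sp=np.cos(pitch),np.sin(pitch)
    X=np.array([c*cp,s*cp,-sp]);Z=np.array([-s,c,0]);Y=np.cross(Z,X)
    G=np.c_[X,Y,Z]; rv=R.from_matrix(M.T@G).as_rotvec()
    d=M.T@(np.array(target)-o["eef_pos"])
    print(f"t {o['t']:.2f} pos {o['eef_pos']} pitch {np.degrees(-np.arcsin(M[2,0])):.1f} F {o['contact_force']} mom {o['moment']} gap {o['finger_gap']:.4f}\n  rot/.15 {(rv/.15).round(3)} shift/.03 {(d/.03).round(3)}")
E
python3 -c "
from h import *
pose((.534,-.1235,.005),1.066)"
```

```text
t 9.30 pos [ 0.5308 -0.1255  0.0273] pitch -1.6 F [ 0.1235 -0.596   0.097 ] mom [-0.0696  0.0296  0.0585] gap 0.0930
  rot/.15 [ 0.031 -0.111  0.185] shift/.03 [0.04  0.744 0.114]
```

Call:
{"method": "jog_arm", "body": {"motion": [[0.03,-0.11,0.18,0.04,0.35,0.11,0],[0,0,0,0,0.3,0,0],[0,0,0,0,0,0,0]]}}

```text
t: 9.6
eef_pos: [0.5299, -0.125, 0.0047]
tcp_rot: [-0.683, 0.684, -0.183, 0.18]
contact_force: [-1.2, -0.1, -0.2]
finger_gap: 0.0931
```

```bash
python3 -c "
from h import *
pose((.534,-.1235,.005),1.066)"
```

```text
t 9.60 pos [ 0.5299 -0.125   0.0047] pitch 0.3 F [-1.2163 -0.0573 -0.1622] mom [-0.071  -0.0061 -0.0268] gap 0.0931
  rot/.15 [ 0.013 -0.094 -0.032] shift/.03 [ 0.093 -0.01   0.112]
```

Call:
{"method": "jog_arm", "body": {"motion": [[0,-0.09,0,0.09,0,0.11,255],[0,0,0,0,0,0,255],[0,0,0,0,0,0,255],[0,0,0,0,0,0,255],[0,0,0,0,0,0,255]], "newtons": 60}}

```text
t: 10.1
eef_pos: [0.5359, -0.1247, 0.0081]
tcp_rot: [-0.684, 0.685, -0.178, 0.178]
contact_force: [-0.6, -0.4, 0.1]
finger_gap: 0.0577
```

```bash
python3 -c "
from h import *
pose((.534,-.1235,.004),1.066)"
```

```text
t 10.10 pos [ 0.5359 -0.1247  0.0081] pitch -0.1 F [-0.642  -0.3763  0.0757] mom [-0.0036  0.0218  0.0513] gap 0.0577
  rot/.15 [ 0.011 -0.026  0.006] shift/.03 [-0.075  0.135  0.006]
```

Call:
{"method": "jog_arm", "body": {"motion": [[0,-0.02,0,-0.07,0.12,0,255],[0,0,0,0,0.03,0,255],[0,0,0,0,0,0,255],[0,0,0,0,0,0,255],[0,0,0,0,0,0,255]]}}

```text
t: 10.6
eef_pos: [0.5339, -0.1235, 0.0034]
tcp_rot: [-0.684, 0.685, -0.177, 0.177]
contact_force: [-0.7, 0.2, -0.6]
finger_gap: 0.0177
```

```bash
python3 -c "
from h import *
pose((.534,-.1235,.004),1.066)"
```

```text
t 10.60 pos [ 0.5339 -0.1235  0.0034] pitch -0.1 F [-0.7342  0.2118 -0.561 ] mom [-0.0264 -0.0324 -0.0555] gap 0.0177
  rot/.15 [ 0.01  -0.004  0.009] shift/.03 [ 0.003 -0.021  0.   ]
```

Call:
{"method": "jog_arm", "body": {"motion": [[0,0,0,0,0,0,255],[0,0,0,0,0,0,255],[0,0,0,0,-0.5,0,255],[0,0,0,0,-1,0,255],[0,0,0,0,-1,0,255]]}}

```text
t: 11.1
eef_pos: [0.5278, -0.1214, 0.0748]
tcp_rot: [-0.684, 0.685, -0.182, 0.172]
contact_force: [0.6, -0.2, -4.0]
finger_gap: 0.0153
```

```bash
python3 -c "
from h import *
pose((.40,-.15,.16),0.158,.55)"
```

```text
t 11.10 pos [ 0.5278 -0.1214  0.0748] pitch 0.8 F [ 0.6433 -0.2329 -3.9766] mom [0.0344 0.1025 0.0018] gap 0.0153
  rot/.15 [1.727 5.869 3.339] shift/.03 [-3.302 -2.785 -2.91 ]
```

```bash
cat >> geo.py <<'E'
def clear(th,xt,zt):
    T=np.array([xt,zt]);u=np.array([-np.cos(th),np.sin(th)]);n=np.array([np.sin(th),np.cos(th)])
    E=np.array([-.05,.038])-T; e1=E@n-half(E@u)
    C=np.array([xf,zc])-T; s2=C@u; ss=np.linspace(s2-.02,s2+.02,801); hs=np.array([half(a) for a in ss])
    e2=np.sqrt((ss-s2)**2+(-hs-C@n)**2).min()-r if -C@n>0 else -1
    return e1*1e3,e2*1e3,(zt-.002*np.cos(th)-.02)*1e3
fm=np.array([.448,-.3355]);ex=np.array([.157,-.988]);ex/=np.linalg.norm(ex)
def tcp(th,xt,zt,g=-.030,off=.0026,y=0):
    "TCP world for a bar pose, tool pitched with bar"
    s=.15-g; u=np.array([-np.cos(th),np.sin(th)]);n=np.array([np.sin(th),np.cos(th)])
    p=np.array([xt,zt])+u*s-n*off
    w=fm+ex*(p[0]+.07)+np.array([-ex[1],ex[0]])*y
    return np.r_[w,p[1]]
E
python3 - <<'E'
from geo import *
for thd in (30,32,34):
  for zt in (.025,.027,.029):
    print(thd,zt,np.round(clear(np.radians(thd),-.038,zt),1), np.round(clear(np.radians(thd),-.043,zt),1))
th=np.radians(33)
print(tcp(th,-.038,.026),tcp(th,-.038-.06*np.cos(th),.026+.06*np.sin(th)))
E
```

```text
30 0.025 [2.3 0.5 3.3] [ 5.  -1.8  3.3]
30 0.027 [0.6 2.3 5.3] [3.4 0.  5.3]
30 0.029 [-1.1  4.1  7.3] [1.7 1.8 7.3]
32 0.025 [1.7 2.5 3.3] [4.6 0.1 3.3]
32 0.027 [0.1 4.2 5.3] [2.9 1.8 5.3]
32 0.029 [-1.6  6.   7.3] [1.3 3.6 7.3]
34 0.025 [1.1 4.5 3.3] [4.1 1.9 3.3]
34 0.027 [-0.5  6.2  5.3] [2.5 3.6 5.3]
34 0.029 [-2.1  7.9  7.3] [0.9 5.3 7.3]
[ 0.4291 -0.2166  0.1219] [ 0.4212 -0.1669  0.1545]
```

Call:
{"method": "jog_arm", "body": {"motion": [[0,0,0,-0.6,-0.8,-0.6,255],[0,0,0,-0.6,-0.8,-0.6,255],[0,0,0,-0.6,-0.8,-0.6,255],[0,0.5,0,-0.6,-0.6,-0.6,255],[0,1,0,0,0,0,255]]}}

```text
t: 11.6
eef_pos: [0.4286, -0.1507, 0.177]
tcp_rot: [-0.659, 0.661, -0.256, 0.25]
contact_force: [1.7, -0.3, -3.6]
finger_gap: 0.0151
```

Call:
{"method": "jog_arm", "body": {"motion": [[0,1,0,0,0,0,255],[0,1,0,0,0,0,255],[0,1,0,0,0,0,255],[0,1,0,0,0,0,255],[0,0.5,0.2,0,0,0,255]]}}

```text
t: 12.1
eef_pos: [0.4263, -0.1503, 0.1819]
tcp_rot: [0.542, -0.533, 0.469, -0.45]
contact_force: [-0.1, -0.4, -4.0]
finger_gap: 0.0151
```

```bash
python3 -c "
from h import *
pose((.4212,-.1669,.1545),0.158,np.radians(33))"
```

```text
t 12.10 pos [ 0.4263 -0.1503  0.1819] pitch 1.7 F [-0.1491 -0.381  -4.007 ] mom [0.022  0.0623 0.0266] gap 0.0151
  rot/.15 [ 0.048 -0.026  3.642] shift/.03 [ 0.546  0.901 -0.248]
```

Call:
{"method": "jog_arm", "body": {"motion": [[0.05,0,0.9,0,0,0,255],[0,0,0.9,0,0,0,255],[0,0,0.9,0,0,0,255],[0,0,0.9,0,0,0,255]]}}

```text
t: 12.5
eef_pos: [0.4278, -0.1486, 0.1893]
tcp_rot: [0.65, -0.383, 0.59, -0.287]
contact_force: [-0.0, 0.9, -5.2]
finger_gap: 0.0154
```

```bash
python3 -c "
from h import *
pose((.4212,-.1669,.1545),0.158,np.radians(33)); o,M=st();np.save('w4.npy',np.r_[o['eef_pos'],o['tcp_rot']]);a=camera('scene')
cv2.imwrite('pics/s4.png',cv2.resize(a[150:330,215:415],None,fx=4,fy=4,interpolation=cv2.INTER_CUBIC)[:600]);cv2.imwrite('pics/t4.png',camera('top'))"
```

```text
t 12.50 pos [ 0.4278 -0.1486  0.1893] pitch 33.2 F [-0.0382  0.8837 -5.1832] mom [-0.5871 -0.0315 -0.0128] gap 0.0154
  rot/.15 [-0.046  0.046 -0.025] shift/.03 [ 1.109  0.657 -0.326]
```

View pics/s4.png

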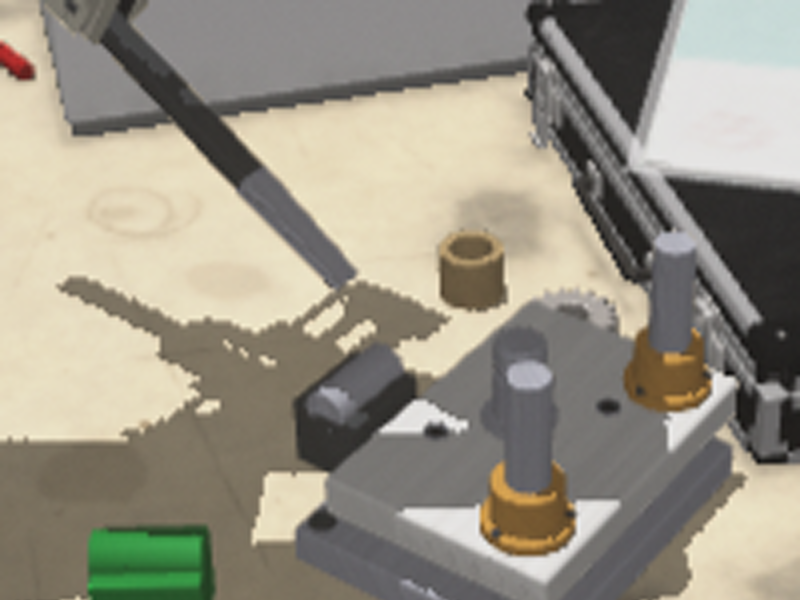

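View pics/t4.png

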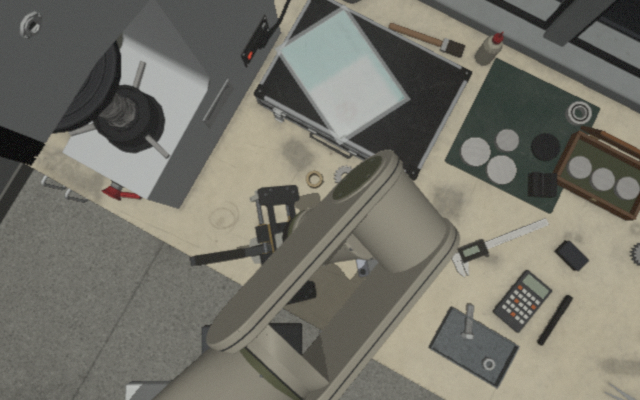

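```bash
python3 -c "
from geo import *
a=np.load('w4.npy');M=sh(a[3:])
def q(v): return ((v-[215,150])*4).round()
for g in (.17,.18,.19): 
  for off in (-.002,): print(g,q(proj('scene',a[:3]+M@[g,off,0])), a[:3]+M@[g,off,0])
print('x axis dir change 30mm up/side',q(proj('scene',a[:3]+M@[.18,-.012,0])),q(proj('scene',a[:3]+M@[.18,-.002,.008])),q(proj('scene',a[:3]+M@[.18,-.002,-.008])), 'taper start',q(proj('scene',a[:3]+M@[.11,-.002,0])))
def D(d): 
  w=fm+ex*(d[0]+.07)+np.array([-ex[1],ex[0]])*d[1]; return np.r_[w,d[2]]
print('die pts',[q(proj('scene',D(p))) for p in [(-.05,-.085,.06),(-.05,.085,.06),(-.07,-.085,.02),(-.096,-.025,.05),(-.096,.025,.05)]])
"
```

```text
0.17 [[332. 262.]] [ 0.4515 -0.2899  0.0979]
0.18 [[346. 277.]] [ 0.4529 -0.2982  0.0924]
0.19 [[361. 292.]] [ 0.4543 -0.3064  0.0869]
x axis dir change 30mm up/side [[355. 266.]] [[356. 269.]] [[336. 285.]] taper start [[248. 174.]]
die pts [array([[316., 477.]]), array([[528., 297.]]), array([[286., 527.]]), array([[321., 391.]]), array([[384., 340.]])]
```

Call:
{"method": "jog_arm", "body": {"motion": [[-0.04,0.04,0,0.55,0.33,-0.16,255],[0,0,0,0.55,0.33,-0.16,255],[0,0,0,0,0,0,255]]}}

```text
t: 12.9
eef_pos: [0.4186, -0.1686, 0.1491]
tcp_rot: [0.643, -0.385, 0.596, -0.287]
contact_force: [0.1, 1.0, -3.8]
finger_gap: 0.0152
```

```bash
cat > chk.py <<'E'
from geo import *
def bar(show=True):
    o,M=st(); t=o["eef_pos"]+M@[.18,-.0026,0]; d=np.r_[(t[:2]-fm)@ex-.07,(t[:2]-fm)@[-ex[1],ex[0]],t[2]]
    th=-np.arcsin(M[2,0]); print("tip die",d,"pitch",np.degrees(th).round(1),"clear edge/rocker/base",np.round(clear(th,d[0],d[2]),1))
if __name__=="__main__":
    import sys
    th=np.radians(float(sys.argv[1])); pose(tcp(th,float(sys.argv[2]),float(sys.argv[3])),.158,th); bar()
E
python3 chk.py 33 -.040 .0265
```

```text
t 12.90 pos [ 0.4186 -0.1686  0.1491] pitch 33.1 F [ 0.129   0.9949 -3.845 ] mom [-0.6059  0.0014 -0.0464] gap 0.0152
  rot/.15 [ 0.031 -0.045 -0.012] shift/.03 [ 1.8   -0.109  0.106]
tip die [-0.0872 -0.004   0.053 ] pitch 33.1 clear edge/rocker/base [ 5.8  3.4 31.3]
```

Call:
{"method": "jog_arm", "body": {"motion": [[0.03,-0.04,0,0.2,-0.1,0.1,255],[0,0,0,0.3,0,0,255],[0,0,0,0.3,0,0,255]]}}

```text
t: 13.2
eef_pos: [0.4269, -0.1901, 0.1416]
tcp_rot: [0.647, -0.387, 0.59, -0.289]
contact_force: [-0.2, -0.3, -4.2]
finger_gap: 0.0151
```

```bash
python3 chk.py 33 -.040 .0265
```

```text
t 13.20 pos [ 0.4269 -0.1901  0.1416] pitch 32.7 F [-0.1533 -0.2765 -4.2057] mom [-0.5862 -0.0451  0.0488] gap 0.0151
  rot/.15 [-0.015  0.029  0.03 ] shift/.03 [ 1.034  0.097 -0.07 ]
tip die [-0.0641  0.0028  0.0464] pitch 32.7 clear edge/rocker/base [-1.5  9.  24.7]
```

Call:
{"method": "jog_arm", "body": {"motion": [[0,0,0.03,0.1,0.11,-0.06,255],[0,0,0,0.15,0,0,255]]}}

```text
t: 13.4
eef_pos: [0.4264, -0.196, 0.1348]
tcp_rot: [0.648, -0.386, 0.59, -0.288]
contact_force: [0.1, -0.7, -4.1]
finger_gap: 0.0154
```

```bash
python3 chk.py 33 -.040 .0265; python3 -c "
from h import *
a=camera('scene')
cv2.imwrite('pics/s5.png',cv2.resize(a[170:300,250:390],None,fx=5,fy=5,interpolation=cv2.INTER_CUBIC)[:600])"
```

```text
t 13.40 pos [ 0.4264 -0.196   0.1348] pitch 32.9 F [ 0.0556 -0.6665 -4.1244] mom [-0.6286 -0.0176  0.0608] gap 0.0154
  rot/.15 [-0.019  0.035  0.01 ] shift/.03 [ 0.75   0.009 -0.024]
tip die [-0.0586  0.0016  0.0392] pitch 32.9 clear edge/rocker/base [ 1.7  5.5 17.5]
```

View pics/s5.png

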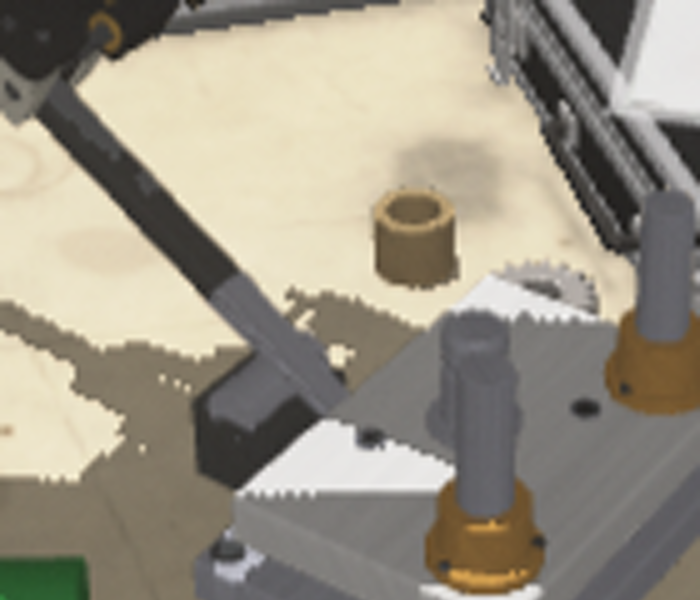

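Call:
{"method": "jog_arm", "body": {"motion": [[0,0.02,0,0.2,0.02,0,255],[0,0,0,0.2,0,0,255]]}}

```text
t: 13.65
eef_pos: [0.4284, -0.2067, 0.1274]
tcp_rot: [0.647, -0.385, 0.591, -0.289]
contact_force: [-0.4, 0.4, -3.6]
finger_gap: 0.0154
```

```bash
python3 chk.py 33 -.040 .0265
```

```text
t 13.65 pos [ 0.4284 -0.2067  0.1274] pitch 32.9 F [-0.4394  0.4474 -3.5674] mom [-0.608  -0.0911 -0.0065] gap 0.0154
  rot/.15 [-0.022  0.013  0.015] shift/.03 [ 0.312 -0.003 -0.028]
tip die [-0.0477  0.0012  0.0318] pitch 32.9 clear edge/rocker/base [ 1.6  4.5 10.2]
```

Call:
{"method": "jog_arm", "body": {"motion": [[0,0,0,0.2,0,0,255],[0,0,0,0.14,0,0,255]]}}

```text
t: 13.85
eef_pos: [0.4298, -0.2161, 0.121]
tcp_rot: [0.647, -0.385, 0.591, -0.289]
contact_force: [-0.6, 0.9, -4.7]
finger_gap: 0.0151
```

```bash
python3 chk.py 26 -.038 .029
```

```text
t 13.85 pos [ 0.4298 -0.2161  0.121 ] pitch 32.9 F [-0.5765  0.8866 -4.667 ] mom [-0.6743 -0.0461  0.0161] gap 0.0151
  rot/.15 [-0.022  0.01  -0.801] shift/.03 [-0.003  0.616 -0.027]
tip die [-0.0382  0.0011  0.0255] pitch 32.9 clear edge/rocker/base [1.1 3.7 3.8]
```

Call:
{"method": "jog_arm", "body": {"motion": [[0,0,-0.27,0,0.2,0,255],[0,0,-0.27,0,0.2,0,255]], "newtons": 25}}

```text
t: 14.05
eef_pos: [0.4288, -0.2116, 0.1096]
tcp_rot: [0.634, -0.409, 0.576, -0.315]
contact_force: [0.5, 0.5, -4.1]
finger_gap: 0.0156
```

```bash
python3 chk.py 26 -.038 .029
```

```text
t 14.05 pos [ 0.4288 -0.2116  0.1096] pitch 28.2 F [ 0.5329  0.5168 -4.0892] mom [-0.5136 -0.0036  0.0282] gap 0.0156
  rot/.15 [-0.025 -0.006 -0.255] shift/.03 [-0.1    0.204 -0.017]
tip die [-0.0355  0.0004  0.0268] pitch 28.2 clear edge/rocker/base [-0.   1.4  5.1]
```

Call:
{"method": "jog_arm", "body": {"motion": [[0,0,-0.13,-0.05,0.1,0,255],[0,0,-0.13,-0.05,0.1,0,255]]}}

```text
t: 14.25
eef_pos: [0.4279, -0.2061, 0.1052]
tcp_rot: [0.627, -0.42, 0.567, -0.328]
contact_force: [0.2, -1.7, -4.6]
finger_gap: 0.0157
```

```bash
python3 chk.py 22 -.038 .0331;python3 -c "
from h import *
a=camera('scene')
cv2.imwrite('pics/s6.png',cv2.resize(a[170:300,250:390],None,fx=5,fy=5,interpolation=cv2.INTER_CUBIC)[:600])"
```

```text
t 14.25 pos [ 0.4279 -0.2061  0.1052] pitch 25.8 F [ 0.1559 -1.7233 -4.5644] mom [-0.8775 -0.0418  0.0162] gap 0.0157
  rot/.15 [-0.023 -0.009 -0.447] shift/.03 [-0.045  0.283 -0.015]
tip die [-0.0378  0.0003  0.029 ] pitch 25.8 clear edge/rocker/base [-0.1  0.1  7.2]
```

View pics/s6.png

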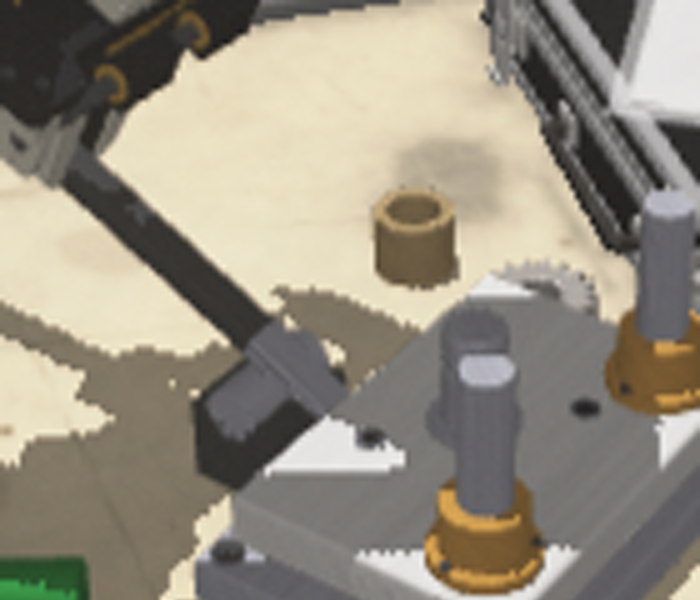

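Call:
{"method": "jog_arm", "body": {"motion": [[0,0,-0.15,-0.02,0.1,0,255],[0,0,-0.15,-0.02,0.1,0,255]]}}

```text
t: 14.5
eef_pos: [0.4282, -0.2039, 0.1014]
tcp_rot: [0.619, -0.434, 0.556, -0.345]
contact_force: [-1.0, -5.9, 6.8]
finger_gap: 0.0156
```

```bash
python3 chk.py 22 -.038 .0331
```

```text
t 14.50 pos [ 0.4282 -0.2039  0.1014] pitch 22.9 F [-0.9909 -5.9374  6.7969] mom [-0.5408  0.5002  0.1572] gap 0.0156
  rot/.15 [-0.034 -0.008 -0.103] shift/.03 [-0.042  0.136 -0.037]
tip die [-0.0363  0.0009  0.0338] pitch 22.9 clear edge/rocker/base [-4.3  2.1 12. ]
```

Call:
{"method": "jog_arm", "body": {"motion": [[0,0,-0.1,-0.02,0.1,0,255],[0,0,-0.1,-0.02,0.1,0,255]]}}

```text
t: 14.7
eef_pos: [0.4291, -0.2034, 0.1001]
tcp_rot: [0.613, -0.444, 0.547, -0.357]
contact_force: [-5.2, -5.5, 13.6]
finger_gap: 0.0153
```

```bash
python3 chk.py 18.1 -.038 .0372
```

```text
t 14.70 pos [ 0.4291 -0.2034  0.1001] pitch 20.6 F [-5.2174 -5.4988 13.585 ] mom [-0.2802  1.1337  0.2775] gap 0.0153
  rot/.15 [-0.053 -0.006 -0.297] shift/.03 [-0.09   0.37  -0.073]
tip die [-0.0341  0.002   0.0391] pitch 20.6 clear edge/rocker/base [-9.4  5.5 17.2]
```

Call:
{"method": "jog_arm", "body": {"motion": [[0,0,0,-0.04,0.2,0,255],[0,0,0,-0.04,0.2,0,255]]}}

```text
t: 14.9
eef_pos: [0.4298, -0.2006, 0.0953]
tcp_rot: [0.612, -0.446, 0.544, -0.361]
contact_force: [-6.5, -6.2, 16.9]
finger_gap: 0.016
```

```bash
python3 chk.py 18.1 -.038 .0372
```

```text
t 14.90 pos [ 0.4298 -0.2006  0.0953] pitch 20.1 F [-6.4867 -6.1792 16.8912] mom [-0.3695  1.5486  0.3417] gap 0.0160
  rot/.15 [-0.073  0.003 -0.229] shift/.03 [-0.067  0.189 -0.11 ]
tip die [-0.0361  0.0034  0.036 ] pitch 20.1 clear edge/rocker/base [-5.7  1.4 14.1]
```

Call:
{"method": "jog_arm", "body": {"motion": [[-0.06,0,-0.05,-0.04,0.2,-0.08,255],[0,0,-0.05,-0.04,0.2,-0.03,255]]}}

```text
t: 15.1
eef_pos: [0.4285, -0.1988, 0.091]
tcp_rot: [0.607, -0.455, 0.538, -0.368]
contact_force: [-4.1, -3.9, 17.5]
finger_gap: 0.0158
```

```bash
python3 chk.py 14.1 -.038 .0412; python3 -c "
from h import *
a=camera('scene')
cv2.imwrite('pics/s7.png',cv2.resize(a[170:300,250:390],None,fx=5,fy=5,interpolation=cv2.INTER_CUBIC)[:600])"
```

```text
t 15.10 pos [ 0.4285 -0.1988  0.091 ] pitch 18.6 F [-4.0775 -3.9277 17.5065] mom [-0.1626  0.9623  0.2108] gap 0.0158
  rot/.15 [-0.051  0.009 -0.527] shift/.03 [-0.072  0.321 -0.075]
tip die [-0.0367  0.0025  0.0359] pitch 18.6 clear edge/rocker/base [-5.1 -0.3 14.1]
```

View pics/s7.png

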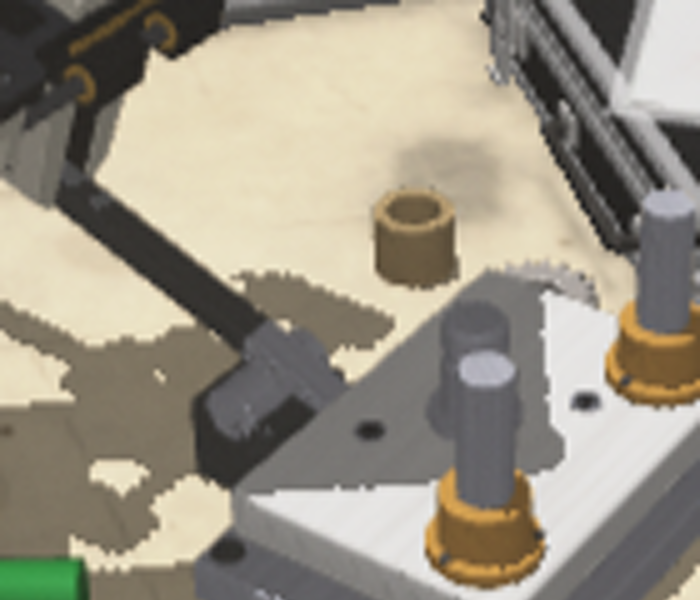

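Call:
{"method": "jog_arm", "body": {"motion": [[-0.05,0,-0.12,-0.05,0.2,-0.06,255],[0,0,-0.12,-0.04,0.2,-0.03,255]]}}

```text
t: 15.35
eef_pos: [0.4284, -0.1971, 0.0866]
tcp_rot: [0.599, -0.468, 0.527, -0.382]
contact_force: [-4.6, -3.6, 18.0]
finger_gap: 0.0154
```

```bash
cat > lift.py <<'E'
from h import *
from geo import fm,ex
ref=cv2.imread("pics/scene0.png"); a=camera("scene"); cv2.imwrite("pics/sl_%.2f.png"%get_obs()["t"],a)
f=4
up=lambda im:cv2.resize(im,None,fx=f,fy=f,interpolation=cv2.INTER_CUBIC)
A,B=up(ref),up(a)
# bushes (orange) rims and far shoe edges, px in original picture
for n,(x0,x1,y0,y1) in dict(bushL=(333,361,268,292),bushR=(369,394,238,254),edgeR=(345,398,236,300)).items():
    t=A[y0*f:y1*f,x0*f:x1*f]; r=B[(y0-8)*f:(y1+4)*f,(x0-3)*f:(x1+3)*f]
    m=cv2.matchTemplate(r,t,cv2.TM_CCOEFF_NORMED); _,v,_,l=cv2.minMaxLoc(m)
    print(n,"dx,dy px",(l[0]/f-3),(l[1]/f-8),"score",round(v,3))
ey=np.array([-ex[1],ex[0]])
for q in [(.044,-.06),(.044,.06)]:
    w=fm+ex*(q[0]+.07)+ey*q[1]; print("px per mm",(proj("scene",np.r_[w,.075])-proj("scene",np.r_[w,.065]))/10)
E
python3 chk.py 14.1 -.038 .0412; python3 lift.py
```

```text
t 15.35 pos [ 0.4284 -0.1971  0.0866] pitch 15.9 F [-4.5726 -3.6056 18.0486] mom [0.0576 1.0942 0.1419] gap 0.0154
  rot/.15 [-0.048  0.016 -0.209] shift/.03 [-0.073  0.162 -0.079]
tip die [-0.036   0.0028  0.0398] pitch 15.9 clear edge/rocker/base [-8.4  0.9 17.9]
bushL dx,dy px 0.0 -2.25 score 0.984
bushR dx,dy px 0.0 -2.25 score 0.975
edgeR dx,dy px 0.25 -2.25 score 0.954
px per mm [[ 0.0042 -0.4431]]
px per mm [[ 0.0248 -0.4256]]
```

Call:
{"method": "jog_arm", "body": {"motion": [[-0.05,0,-0.12,-0.06,0.2,-0.06,255],[0,0,-0.12,-0.05,0.2,-0.03,255],[0,0,-0.12,-0.04,0.2,-0.02,255]]}}

```text
t: 15.7
eef_pos: [0.4286, -0.1947, 0.0795]
tcp_rot: [0.585, -0.486, 0.509, -0.403]
contact_force: [-5.6, -2.4, 16.4]
finger_gap: 0.0155
```

```bash
python3 chk.py 12 -.038 .0432; python3 lift.py
```

```text
t 15.70 pos [ 0.4286 -0.1947  0.0795] pitch 11.7 F [-5.5832 -2.3905 16.3825] mom [0.0122 1.4096 0.0457] gap 0.0155
  rot/.15 [-0.063  0.023  0.029] shift/.03 [-0.073  0.064 -0.098]
tip die [-0.0353  0.0036  0.0454] pitch 11.7 clear edge/rocker/base [-13.    2.3  23.5]
bushL dx,dy px 0.0 -3.75 score 0.979
bushR dx,dy px 0.0 -3.5 score 0.97
edgeR dx,dy px 0.25 -3.5 score 0.933
px per mm [[ 0.0042 -0.4431]]
px per mm [[ 0.0248 -0.4256]]
```

Call:
{"method": "jog_arm", "body": {"motion": [[-0.05,0,-0.1,-0.05,0.2,-0.06,255],[0,0,-0.05,-0.04,0.18,-0.02,255]]}}

```text
t: 15.95
eef_pos: [0.4283, -0.1934, 0.0746]
tcp_rot: [0.578, -0.495, 0.501, -0.412]
contact_force: [-7.1, -2.3, 15.8]
finger_gap: 0.0155
```

```bash
python3 chk.py 12 -.038 .0432; python3 lift.py
```

```text
t 15.95 pos [ 0.4283 -0.1934  0.0746] pitch 9.8 F [-7.0796 -2.2705 15.8037] mom [-0.0837  1.3447 -0.0016] gap 0.0155
  rot/.15 [-0.048  0.028  0.253] shift/.03 [-0.06  -0.108 -0.093]
tip die [-0.0356  0.0036  0.0465] pitch 9.8 clear edge/rocker/base [-13.5   1.3  24.5]
bushL dx,dy px 0.0 -4.5 score 0.978
bushR dx,dy px 0.25 -4.5 score 0.965
edgeR dx,dy px 0.25 -4.25 score 0.917
px per mm [[ 0.0042 -0.4431]]
px per mm [[ 0.0248 -0.4256]]
```

Call:
{"method": "jog_arm", "body": {"motion": [[0,0,0.15,0.03,-0.2,0,255],[0,0,0.25,0.05,-0.3,0,255],[0,0,0.25,0.05,-0.3,0,255]], "newtons": 60}}

```text
t: 16.3
eef_pos: [0.4287, -0.1991, 0.0983]
tcp_rot: [0.599, -0.47, 0.524, -0.381]
contact_force: [0.9, 0.3, -6.2]
finger_gap: 0.0151
```

```bash
python3 chk.py 22 -.038 .033; python3 lift.py;  python3 -c "
from h import *
import glob
a=cv2.imread(sorted(glob.glob('pics/sl_*'))[-1])
cv2.imwrite('pics/s8.png',cv2.resize(a[170:300,250:390],None,fx=5,fy=5,interpolation=cv2.INTER_CUBIC)[:600])"
```

```text
t 16.30 pos [ 0.4287 -0.1991  0.0983] pitch 15.6 F [ 0.9049  0.2689 -6.1695] mom [ 0.01    0.0648 -0.0369] gap 0.0151
  rot/.15 [-0.039  0.053  0.739] shift/.03 [ 0.061 -0.009 -0.079]
tip die [-0.0337  0.0038  0.0522] pitch 15.6 clear edge/rocker/base [-20.8  13.3  30.3]
bushL dx,dy px 0.0 -4.5 score 0.973
bushR dx,dy px 0.25 -4.5 score 0.969
edgeR dx,dy px 0.25 -4.5 score 0.908
px per mm [[ 0.0042 -0.4431]]
px per mm [[ 0.0248 -0.4256]]
```

View pics/s8.png

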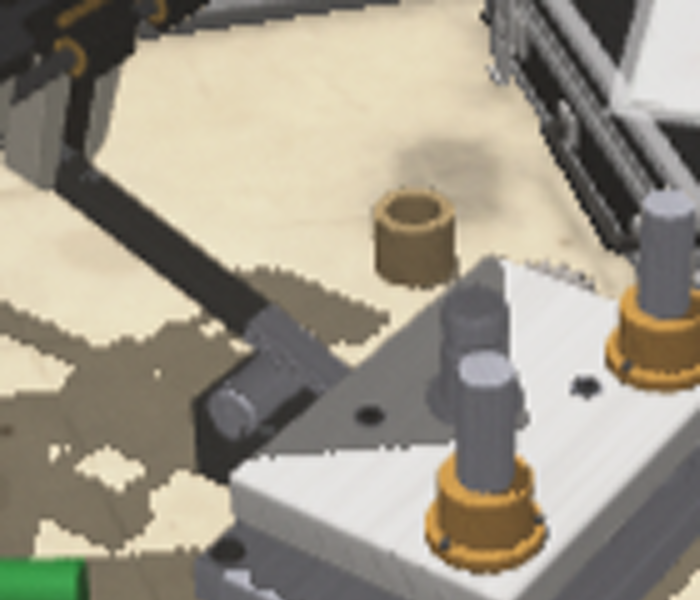

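Call:
{"method": "jog_arm", "body": {"motion": [[0,0,0,-0.25,-0.03,0,255],[0,0,0,-0.3,-0.035,0,255]]}}

```text
t: 16.55
eef_pos: [0.4259, -0.1848, 0.1046]
tcp_rot: [0.598, -0.469, 0.526, -0.382]
contact_force: [-0.2, 0.3, -4.7]
finger_gap: 0.0155
```

Call:
{"method": "jog_arm", "body": {"motion": [[0,0,0,-0.4,-0.05,0,255],[0,0,0,-0.5,-0.1,0,255]]}}

```text
t: 16.75
eef_pos: [0.4208, -0.1577, 0.1159]
tcp_rot: [0.598, -0.469, 0.526, -0.381]
contact_force: [0.0, -0.2, -4.0]
finger_gap: 0.0149
```

```bash
python3 chk.py 22 -.038 .033; python3 lift.py;  python3 -c "
from h import *
import glob
a=cv2.imread(sorted(glob.glob('pics/sl_*'))[-1])
cv2.imwrite('pics/s9.png',cv2.resize(a[170:300,250:390],None,fx=5,fy=5,interpolation=cv2.INTER_CUBIC)[:600])"
```

```text
t 16.75 pos [ 0.4208 -0.1577  0.1159] pitch 15.8 F [ 0.0479 -0.169  -4.0094] mom [-0.2546  0.0357  0.0426] gap 0.0149
  rot/.15 [-0.034  0.029  0.724] shift/.03 [ 1.572  0.176 -0.043]
tip die [-0.0759  0.0018  0.0695] pitch 15.8 clear edge/rocker/base [-25.3  21.1  47.6]
bushL dx,dy px 0.0 -4.5 score 0.973
bushR dx,dy px 0.25 -4.5 score 0.969
edgeR dx,dy px 0.25 -4.5 score 0.915
px per mm [[ 0.0042 -0.4431]]
px per mm [[ 0.0248 -0.4256]]
```

View pics/s9.png

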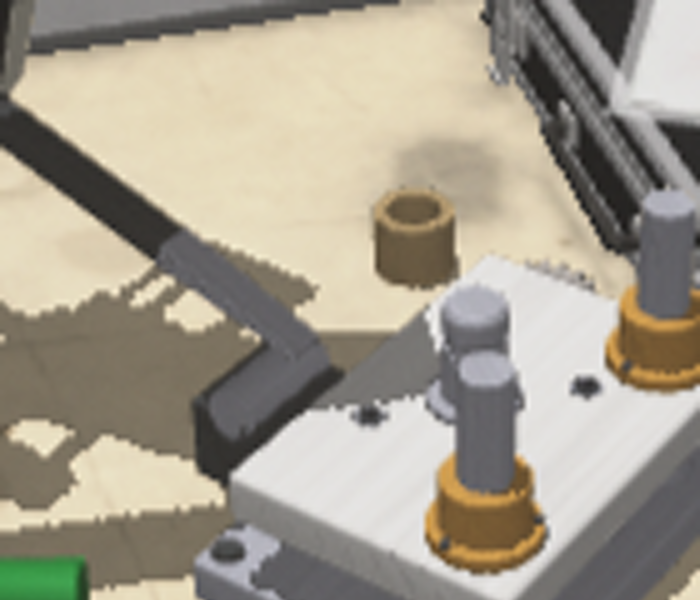

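Call:
{"method": "jog_arm", "body": {"motion": [[0,0,-0.5,-0.8,-0.8,0,255],[0,0,-1,-0.3,-0.8,0,255],[0,0,-1,0,-0.7,0,255],[0,-1,-0.2,0,0,0,255],[0,-1,0,0,0,0.2,255]]}}

```text
t: 17.3
eef_pos: [0.4209, -0.1283, 0.1929]
tcp_rot: [-0.566, 0.634, -0.337, 0.406]
contact_force: [0.2, 0.7, -4.8]
finger_gap: 0.0152
```

Call:
{"method": "jog_arm", "body": {"motion": [[0,-1,0,0,0,0.5,255],[0,-1,0,0,0,0.5,255],[0,-1,0,0.3,0,0.6,255],[0,-1,0,0.6,0,0.6,255]]}}

```text
t: 17.7
eef_pos: [0.4906, -0.0974, 0.1936]
tcp_rot: [-0.641, 0.725, -0.153, 0.202]
contact_force: [1.3, -0.9, -4.3]
finger_gap: 0.015
```

```bash
python3 -c "
from h import *
pose((.534,-.1235,.1),1.066,np.radians(-7.5)); o,M=st();np.save('w10.npy',np.r_[o['eef_pos'],o['tcp_rot']]);a=camera('scene')
cv2.imwrite('pics/s10.png',cv2.resize(a[90:270,200:400],None,fx=4,fy=4,interpolation=cv2.INTER_CUBIC)[:600])"
```

```text
t 17.70 pos [ 0.4906 -0.0974  0.1936] pitch -5.6 F [ 1.2862 -0.904  -4.3012] mom [ 0.2001  0.1457 -0.0459] gap 0.0150
  rot/.15 [ 0.651  0.01  -0.226] shift/.03 [1.377 3.258 0.258]
```

View pics/s10.png

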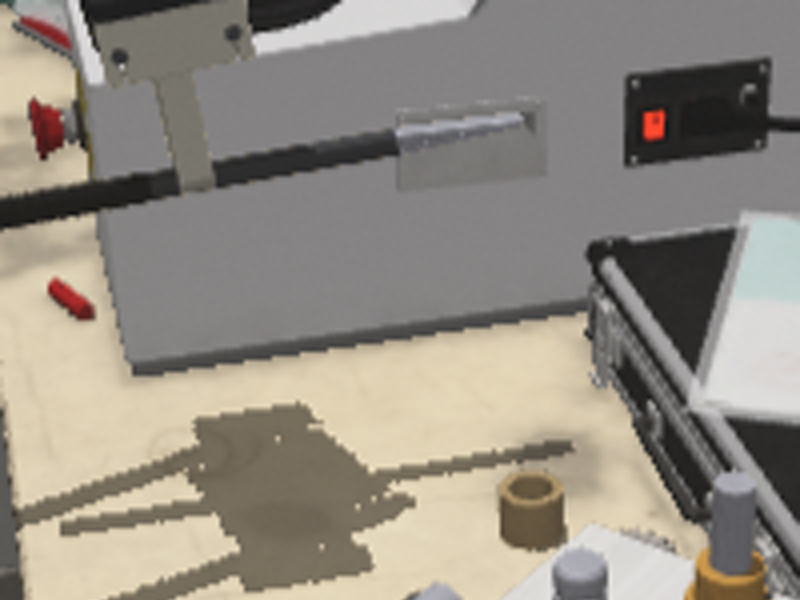

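```bash
python3 -c "
from h import *
a=np.load('w10.npy');M=sh(a[3:])
for dg in (0,4,6,8,10,12):
  d=np.radians(dg); p=a[:3]+M@[.18*np.cos(d),.18*np.sin(d)-.002,0]; print(dg,(proj('scene',p)-[200,90])*4,p)
"
```

```text
0 [[516.9545 103.5908]] [ 0.6473 -0.1838  0.213 ]
4 [[519.2013 125.776 ]] [ 0.6474 -0.1852  0.2005]
6 [[519.7374 136.8735]] [ 0.6472 -0.1858  0.1943]
8 [[519.8853 147.9582]] [ 0.6467 -0.1863  0.188 ]
10 [[519.6481 159.018 ]] [ 0.6461 -0.1866  0.1818]
12 [[519.0288 170.0415]] [ 0.6453 -0.1868  0.1755]
```

Call:
{"method": "jog_arm", "body": {"motion": [[0.6,0,0.15,0,0,0,255],[0,0,0,0.7,0.4,0.13,255],[0,0,0,0.7,0.8,0.13,255],[0,0,0,0,1,0,255],[0,0,0,0,1,0,255]]}}

```text
t: 18.25
eef_pos: [0.5457, -0.1089, 0.1049]
tcp_rot: [-0.678, 0.692, -0.142, 0.201]
contact_force: [-0.0, 0.1, -3.5]
finger_gap: 0.0147
```

```bash
python3 -c "
from h import *
pose((.534,-.1235,.02),1.066,np.radians(-4))"
```

```text
t 18.25 pos [ 0.5457 -0.1089  0.1049] pitch -4.9 F [-0.0496  0.073  -3.4693] mom [ 0.1183  0.2153 -0.015 ] gap 0.0147
  rot/.15 [-0.017  0.09   0.107] shift/.03 [-0.356  2.81  -0.616]
```

Call:
{"method": "jog_arm", "body": {"motion": [[0,0.09,0.1,-0.35,0.6,-0.6,255],[0,0,0,0,0.8,0,255],[0,0,0,0,0.8,0,255],[0,0,0,0,0.3,0,255]]}}

```text
t: 18.65
eef_pos: [0.5279, -0.1179, 0.023]
tcp_rot: [-0.68, 0.689, -0.154, 0.199]
contact_force: [-0.2, 0.3, -3.7]
finger_gap: 0.0148
```

```bash
python3 -c "
from h import *
pose((.534,-.1235,.004),1.066,np.radians(-4))"
```

```text
t 18.65 pos [ 0.5279 -0.1179  0.023 ] pitch -3.7 F [-0.1767  0.3206 -3.6782] mom [ 0.1433  0.2201 -0.0136] gap 0.0148
  rot/.15 [-0.017 -0.002 -0.038] shift/.03 [ 0.228  0.65  -0.066]
```

Call:
{"method": "jog_arm", "body": {"motion": [[0,0,0,0,0.2,0,255],[0,0,0,0,0.15,0,255],[0,0,0,0,0.1,0,255]], "newtons": 20}}

```text
t: 18.95
eef_pos: [0.5285, -0.1169, 0.0097]
tcp_rot: [-0.68, 0.689, -0.154, 0.199]
contact_force: [0.2, 0.6, -3.8]
finger_gap: 0.0155
```

Call:
{"method": "jog_arm", "body": {"motion": [[0,0,0,0,0.08,0,255],[0,0,0,0,0.06,0,255]]}}

```text
t: 19.15
eef_pos: [0.5302, -0.1172, 0.0069]
tcp_rot: [-0.68, 0.689, -0.153, 0.2]
contact_force: [0.8, -0.1, -4.1]
finger_gap: 0.0158
```

```bash
python3 -c "
from h import *
pose((.534,-.1235,.004),1.066,np.radians(-4))"
```

```text
t 19.15 pos [ 0.5302 -0.1172  0.0069] pitch -3.8 F [ 0.7511 -0.0534 -4.0631] mom [0.078  0.1874 0.0374] gap 0.0158
  rot/.15 [-0.024  0.003 -0.019] shift/.03 [ 0.206  0.111 -0.123]
```

Call:
{"method": "jog_arm", "body": {"motion": [[0,0,0,0,0.08,0,255],[0,0,0,0,0.05,0,255]]}}

```text
t: 19.35
eef_pos: [0.5315, -0.1176, 0.0039]
tcp_rot: [-0.68, 0.689, -0.152, 0.2]
contact_force: [-0.1, 0.4, -2.9]
finger_gap: 0.0156
```

Call:
{"method": "jog_arm", "body": {"motion": [[0,0,0,0,0.05,0,255],[0,0,0,0,0.04,0,255]]}}

```text
t: 19.55
eef_pos: [0.5318, -0.1177, 0.0032]
tcp_rot: [-0.68, 0.689, -0.153, 0.2]
contact_force: [-12.8, 3.5, 17.1]
finger_gap: 0.0158
```

Call:
{"method": "jog_arm", "body": {"motion": [[0,0,0,0,-0.03,0,200],[0,0,0,0,0,0,100],[0,0,0,0,0,0,0],[0,0,0,0,0,0,0],[0,0,0,0,0,0,0]]}}

```text
t: 20.05
eef_pos: [0.5348, -0.1188, 0.007]
tcp_rot: [-0.679, 0.689, -0.15, 0.202]
contact_force: [-0.7, 0.2, 0.3]
finger_gap: 0.0477
```

Call:
{"method": "jog_arm", "body": {"motion": [[0,0,0,0,0,0,0],[0,0,0,0,0,0,0],[0,0,0,0,-0.3,0,0],[0,0,0,0,-0.8,0,0],[0,0,0,-0.2,-1,0,0]]}}

```text
t: 20.55
eef_pos: [0.5216, -0.113, 0.0668]
tcp_rot: [-0.68, 0.689, -0.154, 0.199]
contact_force: [-1.1, 0.1, 0.4]
finger_gap: 0.0877
```

Call:
{"method": "jog_arm", "body": {"motion": [[0,0,0,-0.5,-1,0,0],[0,0,0,-1,-1,0,0],[0,0,0,-1,0,0,0],[0,0,0,-1,0,0,0],[0,0,0,-1,0,0,0]]}}

```text
t: 21.05
eef_pos: [0.4021, -0.0463, 0.1289]
tcp_rot: [-0.679, 0.689, -0.149, 0.205]
contact_force: [0.4, 1.1, 0.7]
finger_gap: 0.0929
```

```bash
python3 lift.py; python3 -c "
from h import *
import glob
a=cv2.imread(sorted(glob.glob('pics/sl_*'))[-1])
cv2.imwrite('pics/s11.png',cv2.resize(a[150:330,215:415],None,fx=4,fy=4,interpolation=cv2.INTER_CUBIC)[:600])
cv2.imwrite('pics/w11.png',camera('wrist'));print(get_obs()['t'])"
```

```text
bushL dx,dy px 0.0 -4.5 score 0.973
bushR dx,dy px 0.25 -4.5 score 0.969
edgeR dx,dy px 0.25 -4.5 score 0.915
px per mm [[ 0.0042 -0.4431]]
px per mm [[ 0.0248 -0.4256]]
21.15
```

View pics/s11.png

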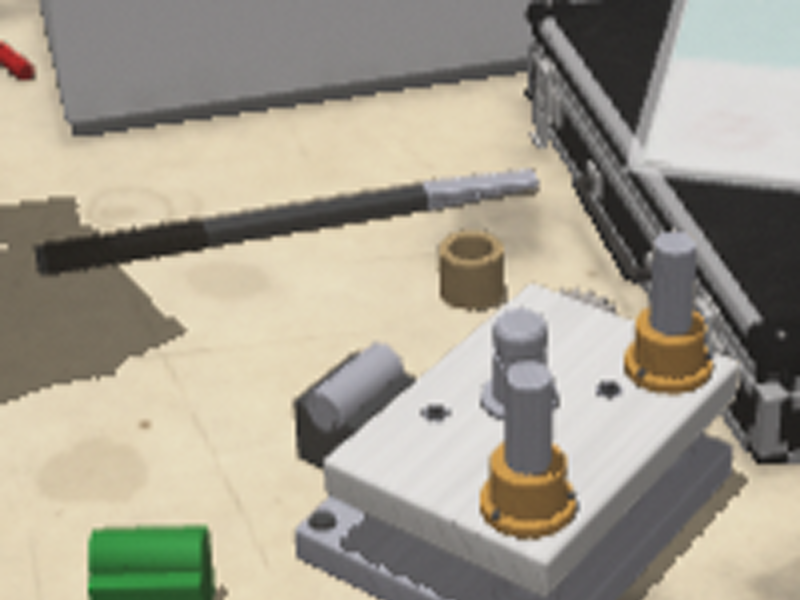

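View pics/w11.png

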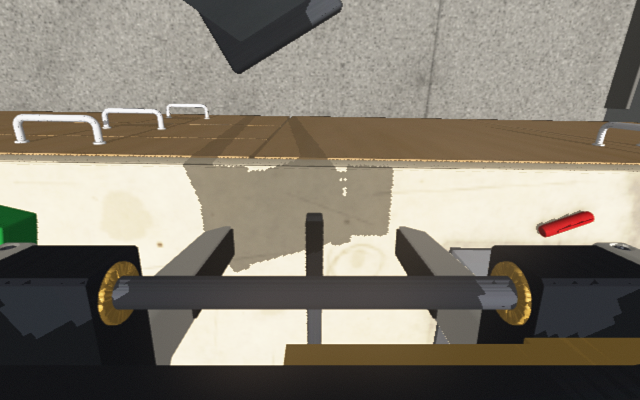

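The scene picture shows the bar flat from (40,258) to (538,180). The block stands in front of the die set at (350,400), the bushing and gear are in place, and the shoe is up about 10 mm. I'm handing the job in.

```bash
python3 -c "
from cell import *
print(finish_job())"
```

```text
the job is handed in; nothing more can be done
None
```

The top shoe is started upwards and stays about 10 mm higher. I handed the job in just after t = 21 s, well inside the 51 s limit; it reported no verdict.

- **Fulcrum block:** I took the grey one and left the green look-alike alone. It stood released about 5 mm in front of the bottom shoe, rocker parallel to the edge (measured at die x ≈ -0.095 m, y ≈ 0).
- **Levering:** I put the bar's chisel tip about 12 mm into the gap and levered in small steps. The upward force at the wrist stayed at about 22 N after allowing for the bar's weight. From the lever arms, that is roughly 50 N under the shoe's edge, but I could not measure the bar-to-shoe force directly.
- **Shoe lift:** It read about 10.3 mm in the scene camera (4.5 px), the same just after unloading and again after the bar was laid down. I put the uncertainty at about 1 mm.
- **Bar:** It lies flat near where it started, clear of the die set and block. It turned a few degrees in the fingers during the levering, so I set it down by force and the last picture shows it flat.
- **Block, bushing and gear:** The last picture shows the block upright, and the bushing and gear where they were. These I checked by eye only.

**Disagreement:** the scene camera put the die set about 2 to 4 mm away from where the wrist and top cameras did. I worked from the wrist readings, and the bar entered the gap without touching anything.

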